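# Cap a syrup jar with the lever capper

## Robot

A 6-joint arm with a two-finger parallel gripper is mounted at the origin on the work surface. World frame = base frame: x ahead of the robot, y to its left, z up, the work surface at z = 0. Lengths are in m, angles in rad, forces in N, time in s.
With the tool pointing down it reaches from about 0.35 to 0.8 m from the base axis. Payload 7.3 kg.
Tool frame: the origin (TCP) lies on the centre line of the jaws, within the pads' length; the fingertips stand 17 mm ahead of it and the grasp point (between the pads) lies 2 mm behind it (r.tips_ahead is the distance from the TCP to the fingertips, in m); z points along the fingers, y is the direction in which the jaws open and shut (so a half turn about z gives the same grasp; the last joint's range is limited). The gripper opens to 85 mm and grips with 20 to 120 N. Pads are 22 mm wide; open, the fingers measure 114 mm over their backs; the gripper's body (76 mm by 85 mm) begins 54 mm behind the grasp point. The pads swing forward as they close: fully open they stand 13 mm farther back than shut.
Start: joints at [1.007, 0.342, 1.524, -0, 1.275, -0.146], TCP at [0.213, 0.48, 0.248] pointing down, gripper open.
Joint ranges: [-2.53, 2.53], [-0.77, 2.02], [0.04, 2.7], [-1, 4.14], [0.28, 2.66], [-3.11, 3.11]. Speed limits (rad/s): [2.57, 2.57, 3.14, 3.14, 3.14, 3.14].

## Interface

Orientations are given as a rotation vector (axis times angle).
In Python, from station import monitor, grab_frame, workorder, search_frame, tip_of, r gives the robot as it stands. The module is installed in compiled form; this text tells all that it offers.
- The arm moves only by the tool carry_out, never from a script. Its argument "rows" is one flat list of numbers, 7 for each row, row after row: the gripper command: -1 is shut, 1 is fully open, values between are in proportion, then the shift along the tool's x, y, z in mm, then the turn, a rotation vector about the tool's x, y, z in degrees. A call has exactly 5 rows; each row shifts and turns the commanded pose from where the row before left it, along the tool's axes as they then stand; what a row does not reach is not made up. A row lasts 1/12 s, in which the tool goes at most 41.7 mm and 7.16 degrees, less where a joint would pass 70% of its speed; a pose out of reach is approached as far as the arm can. A call is refused whole if a number of a shift passes 41.7 or a number of a turn 7.16, either way. A call with a gripper value outside its range is refused whole. The fingers move at their own pace and stop on an object; "squeeze" is the grip in N (left out, the last holds). Time passes only in rows, so rows that do not move let the fingers close, or fill a call up. It gives the time, the measured TCP pose, the force and the opening at its end, in the units of the state.
- monitor.sense(): the state, without advancing time (a new reading comes with each control period).
- grab_frame(name): name is "side" or "top"; returns a dict with "color" (480x640x3 uint8, red, green, blue), "camera_matrix" (3x3 intrinsics, pixels), "R" (3x3) and "t" (3): a world point X has camera coordinates R X + t. Camera axes: x right, y down, z forward; pixel columns grow to the right and rows downward; lengths in m; the calibration is good to about 2 mm. A picture is of the moment at which its call begins. There is no depth.
- workorder.finish_job(): hands the job in, once; it reports no verdict.
Trained networks look in the newest picture that a camera, given by its name, has taken for a name from the list of things; names that differ only in an ending like _2 or _b are one class to them, and where a whole thing is asked for, a point or a joint stands for the part that bears it (a point fixed in the world has none). Each returns a list of dicts, best first, with "p" (0 to 1); they miss things now and then, are a little off and sometimes report something else, mostly with a low value. They report only what shows in the picture. A call takes as long as a camera call. They do not tell look-alikes from the thing itself.
- search_frame(target, camera): "location" ([column, row] in pixels, amid what is visible of it).
- tip_of(target, camera): "location" ([column, row] in pixels: a listed point, or the origin of a listed thing).
The state is a dict: "time_s": time; "joint_pos": joint angles; "dq": joint speeds; "effort": joint torques, N m; "tcp_pos": TCP position; "orientation": TCP orientation; "force": force on the tool from outside, world axes, zero at the start; "ft_torque": the same for the moment, N m; "opening": finger opening in m.
Only numpy, scipy, OpenCV 4.12 (cv2) and the standard library are available. Lean on these libraries where they do the work, as an engineer would, in place of code of your own. Each camera call takes 0.05 s, during which the arm holds its last target. There are 200 camera calls.

## Task

Lift the open amber jar out of the wooden caddy, stand it in the round recess of the green lever capper and slip the loose aluminium cap over its neck. Pull the sprung lever all the way down so that the capper, not the hand, pushes the cap home, then keep hold and ease the lever slowly back upright without letting it fly up. Take the capped jar by its body and set it down gently, upright and wholly on the cork mat, leaving the other jars and tableware where they are.

Things in the scene. Friction and masses are not known exactly. Their poses are not given: they have to be found in the camera images.
- jar: open amber glass jar to be capped. Origin: centre of its underside, z up its axis. Body 54 mm diameter, shoulder 49 to 55 mm up; bare neck 28 mm diameter, top edge bevelled, up to 88 mm. An orange seal ring (36 mm diameter, 4 mm high) sits stiffly on the neck at 64 to 68 mm, so the neck is free to grip from 68 to 88 mm. About 0.16 kg. Starts upright in one well of the caddy, walls round its body
- seal (a joint): how far the orange seal ring has been pushed down the neck (m): 0 at the start, at most 0.008; it stays where it is pushed and takes about 14 N to move. The capper's full stroke pushes it to 0.007 or 0.008
- cap: loose push-on aluminium cap, mouth down on the table: 38 mm outer diameter, 32 mm high, bore 31 mm diameter and 29 mm deep (1.5 mm play round the neck). Origin: centre of its open lower rim, z up through the closed top. Slipped on, its rim rests on the seal ring 68 mm above the jar's underside. Not locked: lifting the cap does not lift the jar
- press: the green lever capper, fixed to the table: a base plate 12 mm thick, 130 mm wide (its y) and 200 mm long (its x, from 50 mm in front of the recess to 150 mm behind), two side cheeks 110 mm behind the recess. Origin at table height under the centre of the recess; x points from the recess to the hinge (away from the robot), z up
- press_nest (a point): centre of the floor of the round recess of the capper, 8 mm above the table; recess 62 mm diameter, 4 mm deep, open above while the lever is upright
- lever_hinge (a point): the lever's hinge axis, midway between the cheeks: 110 mm behind the recess and 130 mm above the table; the axis runs along the press y
- lever_grip (a point): middle of the lever's round black crossbar, 16 mm diameter, 104 mm free length along the press y between two side arms, 200 mm from the hinge. Straight above the hinge when upright; pulled down towards the robot it ends 90 mm in front of the recess centre, 130 mm above the table. A rubber-tipped plunger 110 mm from the hinge comes down on the cap
- lever (a joint): lever angle (rad): 0 upright (home), 1.57 fully down and level, at its stop. A spring drives it back to 0: about 2 N at the crossbar when upright, 7 N when down, some 15 N in all while it pushes the cap home
- mat: round cork mat, fixed, 130 mm diameter, 6 mm thick; origin at the centre of its underside on the table, z up
- caddy: fixed wooden caddy, 206 mm (its x) by 72 mm (its y), walls 46 mm high, 5 mm thick, floor 5 mm; three wells in a row along its x with centres 67 mm apart. Origin at the centre of its underside
- jar_red: bystander: red jar, already capped, 94 mm high, 54 mm diameter, in the caddy; origin at its underside
- jar_blue: bystander: blue jar, already capped, 94 mm high, 54 mm diameter, in the caddy; origin at its underside
- bowls: bystander: stack of three melamine bowls, 132 mm diameter, 76 mm high; origin at its underside
- poacher: bystander: orange silicone egg poacher cup, 88 mm diameter, 40 mm high, two small tabs; origin at its underside
- canister: bystander: closed aluminium coffee canister, 94 mm diameter, 143 mm high; origin at its underside
Things that resemble listed ones, but are neither listed nor needed, are in the scene too. Of the things shaped like the mat, the cork one is meant. Several things look just like the cap: the one meant starts farthest from the robot's base.

How it is judged:
By the outcome, as a careful person would: the job done as asked, in the order asked, and still so for the second after the job is handed in, with the robot touching nothing.
It also fails if it takes over 72 s, if anything falls off the work surface, if the arm or the gripper's body presses on something with over 40 N, if the wrist force passes 120 N, or if a joint passes its speed limit or range.

## Working session

There is one attempt and no reset: what is moved stays moved. The work goes in short steps, Python scripts to look and compute and a tool call to move; the robot and the scene stay as the last step left them, time stands still between calls to the robot, and variables do not carry over. Pictures are saved under pics/ and viewed, about 8 in all and at most 12, crops included, and the job is handed in when it is done.

Besides the shell and the picture viewer there is one more tool, called after "Request:" as a command line: name --argument value ..., lists and objects as JSON in quotes. carry_out: Moves the arm, as the interface text tells. Its arguments: {"type":"object","properties":{"rows":{"type":"array"},"squeeze":{"type":"number"}},"required":["rows"]}

```bash
mkdir -p pics; cat > h.py <<'E'
import numpy as np, cv2
from scipy.spatial.transform import Rotation as Ro
from station import monitor, grab_frame, workorder, search_frame, tip_of, r
def ray(f,uv):
    d=np.linalg.inv(f["camera_matrix"])@np.array([uv[0],uv[1],1.]); R=np.array(f["R"]);t=np.array(f["t"])
    return -R.T@t, R.T@d
def onz(f,uv,z):
    c,d=ray(f,uv); return c+d*(z-c[2])/d[2]
def proj(f,X):
    p=f["camera_matrix"]@(np.array(f["R"])@np.array(X)+f["t"]); return p[:2]/p[2]
def tri(f,a,g,b):
    c1,d1=ray(f,a);c2,d2=ray(g,b);d1/=np.linalg.norm(d1);d2/=np.linalg.norm(d2)
    s=np.linalg.lstsq(np.c_[d1,-d2],c2-c1,rcond=None)[0]
    p,q=c1+s[0]*d1,c2+s[1]*d2; return (p+q)/2,np.linalg.norm(p-q)
def save(f,n,box=None,k=1):
    im=cv2.cvtColor(f["color"],cv2.COLOR_RGB2BGR)
    if box: im=im[box[1]:box[3],box[0]:box[2]]
    cv2.imwrite("pics/"+n,cv2.resize(im,None,fx=k,fy=k,interpolation=cv2.INTER_CUBIC))
def st():
    s=monitor.sense(); print({k:np.round(s[k],4).tolist() for k in("time_s","joint_pos","tcp_pos","orientation","force","opening")}); return s
E
cat > a.py <<'E'
from h import *
np.set_printoptions(precision=4,suppress=True)
s=st(); print(Ro.from_rotvec(s["orientation"]).as_matrix(), r.tips_ahead)
F={n:grab_frame(n) for n in("top","side")}
for n in F: save(F[n],n+"0.png"); print(n,"cam",-F[n]["R"].T@F[n]["t"])
for o,z in dict(jar=.005,cap=0,press=0,press_nest=.008,lever_hinge=.13,lever_grip=.33,mat=0,caddy=0,jar_red=.005,jar_blue=.005,bowls=0,poacher=0,canister=0).items():
    for n in F:
        print(o,n,[(round(d["p"],2),np.round(d["location"]).tolist(),onz(F[n],d["location"],z).round(3).tolist()) for d in tip_of(o,n)[:5]])
E
python3 a.py
```

```text
{'time_s': 0.0, 'joint_pos': [1.007, 0.3427, 1.525, -0.0, 1.2754, -0.146], 'tcp_pos': [0.2128, 0.4795, 0.2476], 'orientation': [-0.6514, -3.0728, 0.0023], 'force': [0.4237, -0.2136, -0.1365], 'opening': 0.0854}
[[-0.914   0.4057 -0.0008]
 [ 0.4057  0.914  -0.0013]
 [ 0.0002 -0.0015 -1.    ]] 0.017
top cam [0.2233 0.0193 1.5817]
side cam [-0.1545 -0.847   1.1878]
jar top [(0.61, [210.0, 295.0], [0.432, 0.28, 0.005])]
jar side [(0.83, [229.0, 246.0], [0.426, 0.276, 0.005])]
cap top [(0.7, [295.0, 322.0], [0.337, 0.061, 0.0]), (0.63, [291.0, 290.0], [0.423, 0.064, 0.0])]
cap side [(0.78, [245.0, 308.0], [0.336, 0.065, 0.0]), (0.67, [274.0, 296.0], [0.419, 0.051, 0.0])]
press top [(0.79, [322.0, 242.0], [0.544, -0.034, 0.0])]
press side [(0.6, [335.0, 285.0], [0.564, -0.019, 0.0])]
press_nest top [(0.94, [316.0, 239.0], [0.553, -0.021, 0.008])]
press_nest side [(0.61, [335.0, 287.0], [0.555, -0.031, 0.008])]
lever_hinge top [(0.92, [307.0, 188.0], [0.661, -0.007, 0.13])]
lever_hinge side [(0.84, [363.0, 229.0], [0.668, -0.003, 0.13]), (0.26, [317.0, 208.0], [0.626, 0.135, 0.13])]
lever_g
[... 925 characters left out ...]
8, [366.0, 164.0], [0.984, 0.326, 0.005])]
jar_blue top [(0.93, [213.0, 271.0], [0.495, 0.266, 0.005]), (0.56, [417.0, 254.0], [0.482, -0.286, 0.005])]
jar_blue side [(0.62, [251.0, 238.0], [0.493, 0.268, 0.005]), (0.27, [253.0, 240.0], [0.492, 0.253, 0.005])]
bowls top [(0.86, [480.0, 228.0], [0.534, -0.47, 0.0])]
bowls side [(0.64, [458.0, 410.0], [0.535, -0.472, 0.0]), (0.33, [335.0, 288.0], [0.557, -0.027, 0.0])]
poacher top [(0.62, [214.0, 194.0], [0.713, 0.247, 0.0])]
poacher side [(0.62, [314.0, 209.0], [0.713, 0.256, 0.0])]
canister top [(0.95, [140.0, 265.0], [0.536, 0.462, 0.0])]
canister side [(0.77, [228.0, 195.0], [0.549, 0.477, 0.0]), (0.64, [249.0, 239.0], [0.489, 0.27, 0.0])]
```

View pics/top0.png

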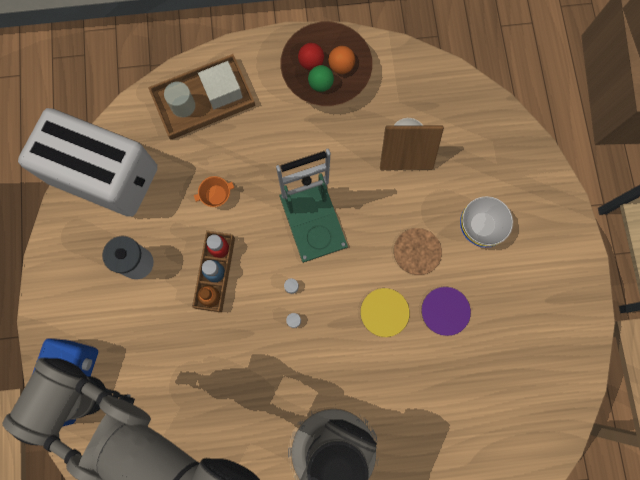

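View pics/side0.png

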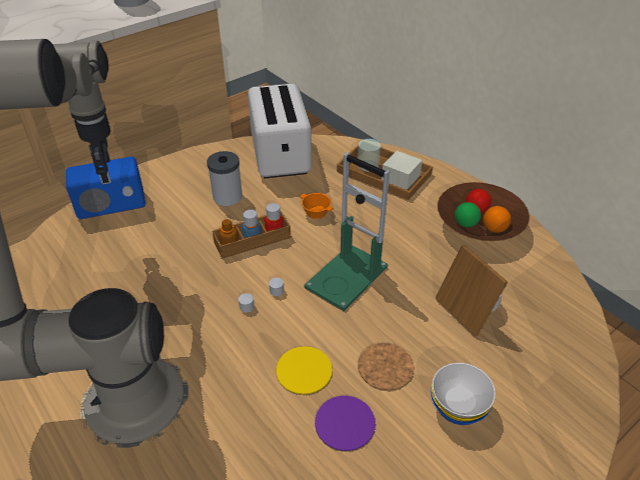

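The top view shows the caddy at (213,272) with the amber jar at its near end (208,295). The press is at (318,235), the cork mat at (417,251), and two caps at (291,286) and (293,320). Something light peeks out behind the board at (408,124), so I'll zoom in on that and on the key parts.

```bash
cat > b.py <<'E'
from h import *
T,S=cv2.imread("pics/top0.png"),cv2.imread("pics/side0.png")
c=lambda im,x,y,w=100,h=75:cv2.resize(im[y:y+h,x:x+w],(400,300),interpolation=cv2.INTER_CUBIC)
cv2.imwrite("pics/m.png",np.vstack([np.hstack([c(T,365,105),c(S,430,240)]),np.hstack([c(T,265,200,),c(T,180,235)])]))
E
python3 b.py
```

```text
(no output)
```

View pics/m.png

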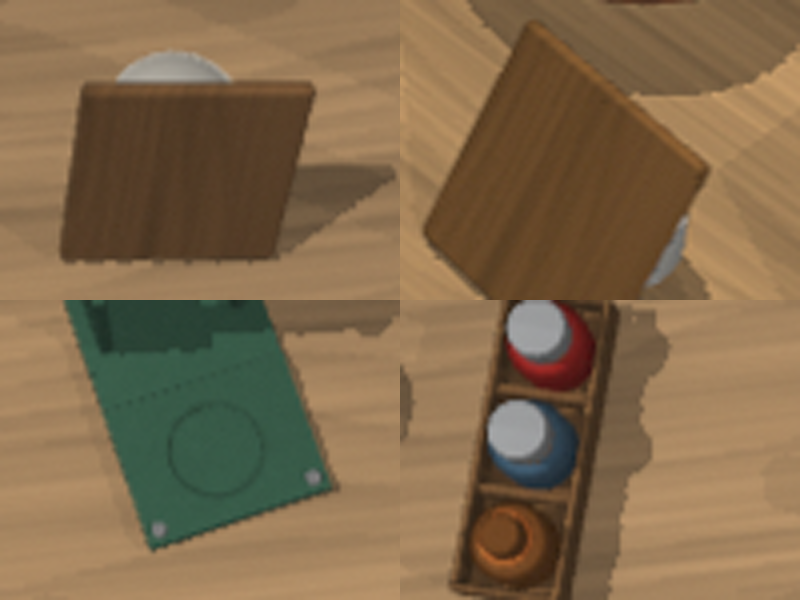

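```bash
cat > c.py <<'E'
from h import *
from scipy.optimize import least_squares
F={n:grab_frame(n) for n in("top","side")}
circ=lambda x,y,z,rad:np.c_[x+rad*np.cos(np.arange(0,6.3,.1)),y+rad*np.sin(np.arange(0,6.3,.1)),np.full(63,z)]
P=lambda f,X:np.array([proj(f,p) for p in X])
# caps / mat by silhouette centroid
hsv={n:cv2.cvtColor(F[n]["color"],cv2.COLOR_RGB2HSV) for n in F}
def blob(n,uv,lo,hi,w=22):
    m=cv2.inRange(hsv[n],np.array(lo),np.array(hi)); k=np.zeros_like(m);u,v=map(int,uv);k[v-w:v+w,u-w:u+w]=255;m&=k
    c,l,s,cc=cv2.connectedComponentsWithStats(m); i=1+np.argmax(s[1:,4]); return cc[i],s[i,4]
def hullc(f,x,y,rad,h,z0=0):
    p=np.vstack([P(f,circ(x,y,z0,rad)),P(f,circ(x,y,z0+h,rad))]).astype(np.float32)
    M=cv2.moments(cv2.convexHull(p)); return np.array([M["m10"],M["m01"]])/M["m00"],M["m00"]
def cyl(g,obs,rad,h):
    q=least_squares(lambda q:np.concatenate([hullc(F[n],*q,rad,h)[0]-obs[n] for n in obs],axis=0),g)
    return q.x,q.fun
caps={}
for k,a,b,g in(("cap",(291,286),(277,287),(.425,.06)),("cap2",(293,320),(246,303),(.33,.06))):
    A,B=blob("top",a,(0,0,90),(180,45,255),14),blob("side",b,(0,0,90),(180,45,255),14)
    caps[k],res=cyl(g,{"top":A[0],"side":B[0]},.019,.032); print(k,caps[k].round(4),res.round(2),A[1],B[1],[hullc(F[n],*caps[k],.019,.032)[1].round() for n in F])
cap=caps["cap"]
f=F["top"]
def pf(q):
    x,y,w=q;R=np.array([[np.cos(w),-np.sin(w)],[np.sin(w),np.cos(w)]])
    return lambda X:np.c_[np.array([x,y])+np.array(X)[:,:2]@R.T,np.array(X)[:,2]]
mod=[(0,0,.012),(-.05,.065,.012),(-.05,-.065,.012)]
pick=np.array([(318.75,237),(303,262),(349.25,247)])
q=least_squares(lambda q:(P(f,pf(q)(mod))-pick).ravel(),(.556,-.028,.3)); pr=q.x; print("press",pr.round(4),q.fun.round(2))
jt=onz(f,(205,293.75),.093); print("jar",jt.round(4))
out=[]
def draw(n,L,box):
    im=cv2.cvtColor(F[n]["color"],cv2.COLOR_RGB2BGR);x0,y0,x1,y1=box;k=400/(x1-x0)
    im=cv2.resize(im[y0:y1,x0:x1],(400,300),interpolation=cv2.INTER_CUBIC)
    for X in L: cv2.polylines(im,[np.round(((P(F[n],X)-[x0,y0]+.5)*k)).astype(int)],False,(255,0,255),1,cv2.LINE_AA)
    out.append(im)
pl=[pf(pr)([(-.05,.065,.012),(-.05,-.065,.012),(.15,-.065,.012),(.15,.065,.012),(-.05,.065,.012)]),circ(pr[0],pr[1],.012,.031),pf(pr)([(.11,.052,.33),(.11,-.052,.33)])]
jl=[circ(*jt[:2],.093,.014),circ(*jt[:2],.071,.018),circ(*jt[:2],.054,.027)]
cl=[circ(*cap,0,.019),circ(*cap,.032,.019)]
draw("top",pl+cl,(245,140,385,245+0)) ; draw("side",pl+cl,(265,150,425,270+0)); 
draw("top",jl+cl,(180,235,280,310));draw("side",jl+cl,(200,200,300,275))
cv2.imwrite("pics/ov.png",np.vstack([np.hstack(out[:2]),np.hstack(out[2:])]))
E
python3 c.py
```

```text
Traceback (most recent call last):
  File "c.py", line 20, in <module>
    caps[k],res=cyl(g,{"top":A[0],"side":B[0]},.019,.032); print(k,caps[k].round(4),res.round(2),A[1],B[1],[hullc(F[n],*caps[k],.019,.032)[1].round() for n in F])
                                                                                                            ^^^^^^^^^^^^^^^^^^^^^^^^^^^^^^^^^^^^^^^
AttributeError: 'float' object has no attribute 'round'
```

```bash
sed -i 's/\[1\]\.round() for n in F/[1] for n in F/; s/140,385,245+0/140,385,245/' c.py; python3 c.py
```

```text
cap [0.4325 0.0615] [-0.19 -0.28 -0.04  0.42] 169 230 [182.773354427889, 250.65053892321885]
cap2 [0.3414 0.0651] [-0.21 -0.18 -0.1   0.41] 173 249 [179.60521209659055, 265.3955269511789]
press [ 0.555  -0.0296  0.2193] [ 0.92  0.21 -0.13  0.11 -0.79 -0.31]
jar [0.4253 0.2766 0.093 ]
```

View pics/ov.png

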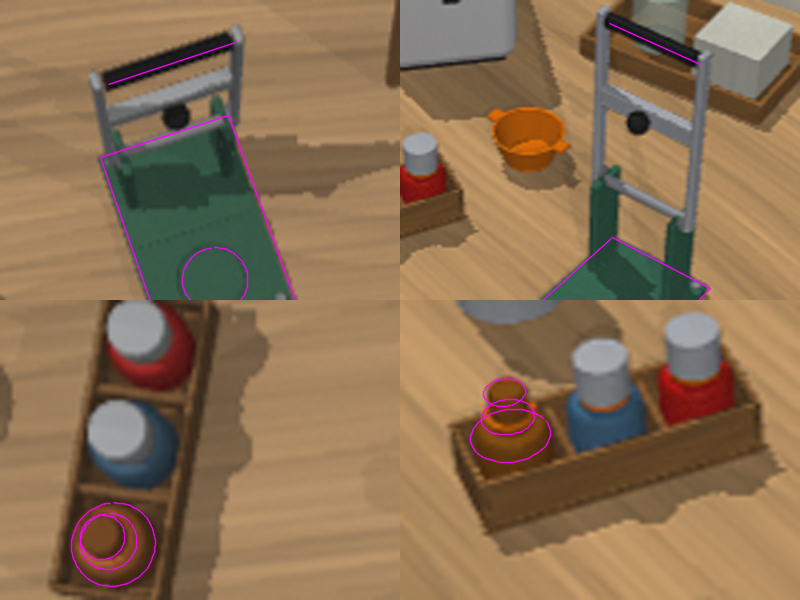

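Overlay: the press outline, jar rings and lever bar agree with both pictures to about 1 px. The only caps visible are two, and the far one is at (0.432, 0.062). I'll move over the jar first.

Request:
carry_out --rows '[1, -34.5, -12.4, 0, 0, 0, 0, 1, -34.5, -12.4, 0, 0, 0, 0, 1, -34.5, -12.4, 0, 0, 0, 0, 1, -34.5, -12.4, 0, 0, 0, 0, 1, -34.5, -12.4, 0, 0, 0, 0]' --squeeze 40

```text
time_s: 2.02
tcp_pos: [0.3464, 0.352, 0.2484]
orientation: [0.651, 3.073, 0.001]
force: [0.5, 0.8, 0.4]
opening: 0.0853
```

Request:
carry_out --rows '[1, -34.5, -12.4, 0, 0, 0, 0, 1, -34.5, -12.4, 0, 0, 0, 0, 1, -34.5, -12.4, 0, 0, 0, 0, 1, 0, 0, 20, 0, 0, -4.5, 1, 0, 0, 20, 0, 0, -4.5]'

```text
time_s: 2.43
tcp_pos: [0.4273, 0.2758, 0.2087]
orientation: [0.409, 3.112, 0.003]
force: [-0.5, -0.4, -0.6]
opening: 0.0854
```

```bash
cat >> h.py <<'E'
def plan(x,y,z,psi=None):
    s=st(); R=Ro.from_rotvec(s["orientation"]).as_matrix()
    d=R.T@(np.array([x,y,z])-s["tcp_pos"])*1e3
    p=np.degrees(np.arctan2(R[1,1],R[0,1])); tilt=np.degrees(np.arccos(-R[2,2]))
    print("tool shift mm",d.round(1),"psi",p.round(2),"tilt",tilt.round(2),"turn z",None if psi is None else round((p-psi+90)%180-90,2))
E
cat > d.py <<'E'
from h import *
plan(.4253,.2766,.095,75)
F={n:grab_frame(n) for n in("top","side")}
for o,z in dict(jar=.005,cap=0).items():
  for n in F: print(o,n,[(round(d["p"],2),np.round(d["location"]).tolist(),onz(F[n],d["location"],z).round(3).tolist()) for d in tip_of(o,n)[:5]])
im=np.hstack([cv2.resize(F["top"]["color"][240:340,150:250],(400,400),interpolation=2),cv2.resize(F["side"]["color"][180:280,190:290],(400,400),interpolation=2)])
cv2.imwrite("pics/j1.png",im[:,:,::-1])
E
python3 d.py
```

```text
{'time_s': 2.4333, 'joint_pos': [0.4224, 0.3469, 1.6334, -0.0001, 1.158, -0.8872], 'tcp_pos': [0.4273, 0.2758, 0.2087], 'orientation': [0.4087, 3.112, 0.0026], 'force': [-0.5242, -0.4393, -0.5519], 'opening': 0.0854}
tool shift mm [  2.4   0.  113.7] psi 75.04 tilt 0.19 turn z 0.04
jar top [(0.52, [210.0, 296.0], [0.43, 0.278, 0.005]), (0.21, [214.0, 271.0], [0.495, 0.263, 0.005])]
jar side [(0.56, [230.0, 245.0], [0.432, 0.28, 0.005])]
cap top [(0.54, [298.0, 323.0], [0.334, 0.053, 0.0]), (0.46, [292.0, 289.0], [0.425, 0.059, 0.0])]
cap side [(0.69, [274.0, 292.0], [0.424, 0.063, 0.0]), (0.69, [248.0, 310.0], [0.34, 0.054, 0.0])]
```

View pics/j1.png

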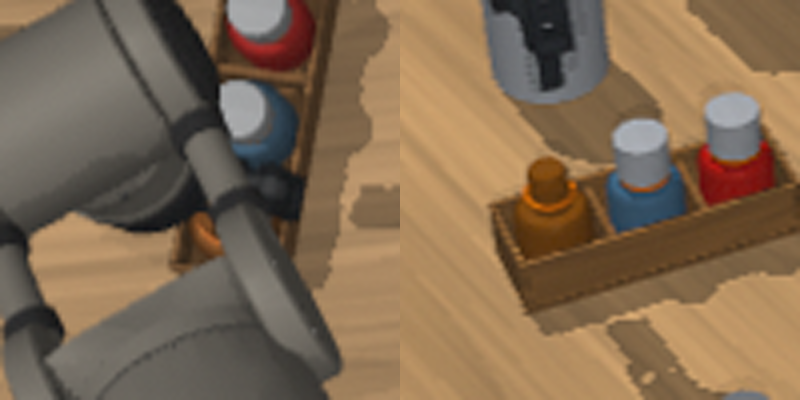

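The side crop shows the jar free, neck at (547,180), with the jaws above it. I'll descend and grip the neck.

Request:
carry_out --rows '[1, 0.5, 0.5, 35, 0, 0, 0, 1, 0, 0, 35, 0, 0, 0, 1, 0, 0, 25, 0, 0, 0, 1, 0, 0, 13, 0, 0, 0, 1, 0, 0, 5, 0, 0, 0]'

```text
time_s: 3.15
tcp_pos: [0.4239, 0.278, 0.0941]
orientation: [-0.408, -3.113, 0.002]
force: [-0.5, 0.8, 0.5]
opening: 0.0855
```

Request:
carry_out --rows '[-1, 0, 0, 0, 0, 0, 0, -1, 0, 0, 0, 0, 0, 0, -1, 0, 0, 0, 0, 0, 0, -1, 0, 0, 0, 0, 0, 0, -1, 0, 0, 0, 0, 0, 0]'

```text
time_s: 3.57
tcp_pos: [0.4254, 0.2783, 0.0965]
orientation: [0.408, 3.113, 0.003]
force: [-0.4, 4.2, 12.7]
opening: 0.0257
```

Request:
carry_out --rows '[-1, 0, 0, 0, 0, 0, 0, -1, 0, 0, -5, 0, 0, 0, -1, 0, 0, -15, 0, 0, 0, -1, 0, 0, -25, 0, 0, 0, -1, 0, 0, -30, 0, 0, 0]'

```text
time_s: 3.98
tcp_pos: [0.4233, 0.2771, 0.1697]
orientation: [-0.408, -3.111, 0.004]
force: [1.0, 0.3, -1.3]
opening: 0.0259
```

```bash
cat > e.py <<'E'
from h import *
plan(.555,-.0296,.18,12.6)
f=grab_frame("side"); save(f,"j2.png",(180,140,300,260),4)
E
python3 e.py
```

```text
{'time_s': 3.9833, 'joint_pos': [0.428, 0.3896, 1.688, -0.0001, 1.0689, -0.8819], 'tcp_pos': [0.4233, 0.2771, 0.1697], 'orientation': [-0.4081, -3.1107, 0.0042], 'force': [1.017, 0.3212, -1.2962], 'opening': 0.0259}
tool shift mm [-206.3 -262.3  -10.2] psi 75.05 tilt 0.29 turn z 62.45
```

View pics/j2.png

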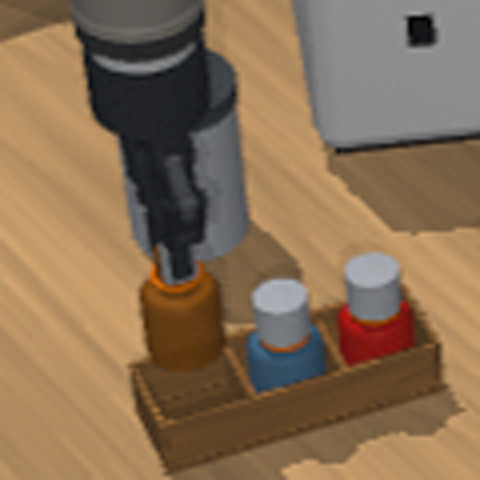

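The jar is out, hanging from the neck with its orange ring visible at (180,272). Next I carry it over the recess.

Request:
carry_out --rows '[-1, -15, -20, -5, 0, 0, 0, -1, -22.9, -29, 0, 0, 0, 0, -1, -22.9, -29, 0, 0, 0, 0, -1, -22.9, -29, 0, 0, 0, 0, -1, -22.9, -29, 0, 0, 0, 0]'

```text
time_s: 4.45
tcp_pos: [0.4926, 0.1174, 0.1753]
orientation: [-0.407, -3.115, 0.0]
force: [0.7, 0.6, -1.5]
opening: 0.0257
```

Request:
carry_out --rows '[-1, -22.9, -29, 0, 0, 0, 0, -1, -22.9, -29, 0, 0, 0, 0, -1, -22.9, -29, 0, 0, 0, 0, -1, -22.9, -29, 0, 0, 0, 0, -1, -8, -9, 0, 0, 0, 0]'

```text
time_s: 4.87
tcp_pos: [0.5579, -0.0322, 0.1751]
orientation: [0.414, 3.113, -0.003]
force: [0.1, 0.2, -2.3]
opening: 0.0258
```

Request:
carry_out --rows '[-1, 0, 0, 15, 0, 0, 0, -1, 0, 0, 15, 0, 0, 0, -1, 0, 0, 10, 0, 0, 0, -1, 0, 0, 0, 0, 0, 0, -1, 0, 0, 0, 0, 0, 0]'

```text
time_s: 5.28
tcp_pos: [0.5562, -0.027, 0.1349]
orientation: [-0.407, -3.113, -0.0]
force: [0.7, 0.4, -1.7]
opening: 0.0258
```

```bash
cat > e.py <<'E'
from h import *
plan(.555,-.028,.0995)
s=monitor.sense()["tcp_pos"]
out=[]
for n,b in(("side",(280,215,400,315)),("top",(270,190,390,290))):
    f=grab_frame(n); x0,y0,x1,y1=b
    im=cv2.resize(f["color"][y0:y1,x0:x1],(480,400),interpolation=2)[:,:,::-1].copy()
    a=np.arange(0,6.3,.1)
    if n=="side":
      for c,z,rr,col in(((.555,-.028),.012,.031,(255,0,255)),(s[:2],s[2]-.0915,.027,(0,255,255)),(s[:2],s[2]-.0915+.049,.027,(0,255,255))):
        p=np.array([proj(f,(c[0]+rr*np.cos(t),c[1]+rr*np.sin(t),z)) for t in a]); cv2.polylines(im,[np.round((p-[x0,y0]+.5)*4).astype(int)],False,col,1)
    out.append(im)
cv2.imwrite("pics/j3.png",cv2.resize(np.hstack(out),(800,333)))
E
python3 e.py
```

```text
{'time_s': 5.2833, 'joint_pos': [-0.1863, 0.5129, 1.5895, 0.0001, 1.0407, -1.4969], 'tcp_pos': [0.5562, -0.027, 0.1349], 'orientation': [-0.4074, -3.1135, -0.0003], 'force': [0.74, 0.3502, -1.7064], 'opening': 0.0258}
tool shift mm [ 0.8 -1.2 35.5] psi 75.09 tilt 0.09 turn z None
```

View pics/j3.png

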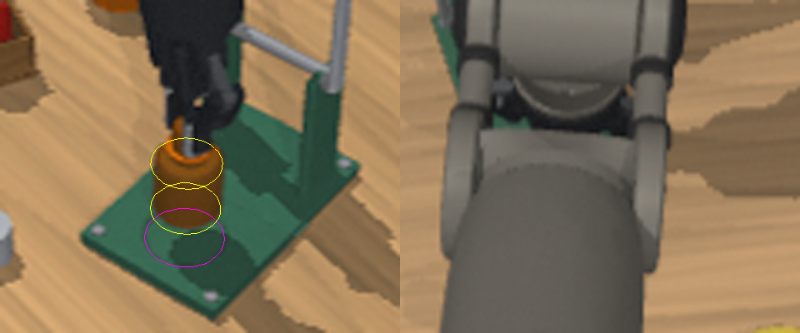

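```bash
cat > g.py <<'E'
from h import *
from scipy.optimize import least_squares
f=grab_frame("side");t=grab_frame("top")
def W(q,m):
    c,s=np.cos(q[2]),np.sin(q[2]); return [q[0]+c*m[0]-s*m[1],q[1]+s*m[0]+c*m[1],m[2]]
M=[(-.05,.065,.012),(-.05,-.065,.012),(.15,-.065,.012)];uv=np.array([(304.6,286.5),(343.9,311),(387.4,266.6)])-.5
rs=lambda q:np.concatenate([proj(f,W(q,m))-u for m,u in zip(M,uv)])
o=least_squares(rs,(.555,-.03,.22));print("side",o.x.round(4),o.fun.round(2))
N=[(0,0,.012),(-.05,.065,.012),(-.05,-.065,.012)];tv=np.array([(318.75,237),(303,262),(349.25,247)])-.5
rt=lambda q:np.concatenate([proj(t,W(q,m))-u for m,u in zip(N,tv)])
o=least_squares(rt,(.555,-.03,.22));print("top",o.x.round(4))
g=least_squares(lambda q:np.r_[rs(q),rt(q)],(.555,-.03,.22));print("both",g.x.round(4),g.fun.round(2))
# lever bar: dark pixels
E
python3 g.py
```

```text
side [ 0.5525 -0.0312  0.2223] [-0.97  0.53 -0.05 -0.1   1.07 -0.6 ]
top [ 0.5566 -0.0284  0.2194]
both [ 0.5549 -0.0293  0.217 ] [-0.66 -0.44  0.04 -0.98  1.43 -1.19  1.33  0.77  0.22  0.63 -0.4   0.31]
```

Request:
carry_out --rows '[-1, 0.6, -2.5, 10, 0, 0, 0, -1, 0, 0, 10, 0, 0, 0, -1, 0, 0, 8, 0, 0, 0, -1, 0, 0, 4, 0, 0, 0, -1, 0, 0, 0, 0, 0, 0]'

```text
time_s: 5.9
tcp_pos: [0.5545, -0.0296, 0.1016]
orientation: [-0.408, -3.112, -0.0]
force: [-0.3, -0.2, -1.6]
opening: 0.0259
```

Request:
carry_out --rows '[-1, 0, 0, 1, 0, 0, 0, -1, 0, 0, 1, 0, 0, 0, -1, 0, 0, 1, 0, 0, 0, -1, 0, 0, 0, 0, 0, 0, -1, 0, 0, 0, 0, 0, 0]'

```text
time_s: 6.32
tcp_pos: [0.5555, -0.0298, 0.1005]
orientation: [0.408, 3.115, 0.0]
force: [0.7, 0.4, -1.4]
opening: 0.0256
```

Request:
carry_out --rows '[-1, 0, 0, 1, 0, 0, 0, -1, 0, 0, 0, 0, 0, 0, -1, 0, 0, 1, 0, 0, 0, -1, 0, 0, 0, 0, 0, 0, -1, 0, 0, 0, 0, 0, 0]'

```text
time_s: 6.73
tcp_pos: [0.5562, -0.0297, 0.0995]
orientation: [0.408, 3.112, 0.0]
force: [-1.0, 0.4, 6.0]
opening: 0.0256
```

Request:
carry_out --rows '[-1, 0, 0, 1, 0, 0, 0, -1, 0, 0, 0, 0, 0, 0, -1, 0, 0, 0, 0, 0, 0, -1, 0, 0, 0, 0, 0, 0, -1, 0, 0, 0, 0, 0, 0]'

```text
time_s: 7.15
tcp_pos: [0.5566, -0.0297, 0.0995]
orientation: [0.408, 3.111, 0.0]
force: [-2.3, 2.5, 11.5]
opening: 0.0258
```

Request:
carry_out --rows '[0.3, 0, 0, -2, 0, 0, 0, 0.3, 0, 0, 0, 0, 0, 0, 0.3, 0, 0, -3, 0, 0, 0, 0.3, 0, 0, -2, 0, 0, 7, 0.3, 0, 0, 0, 0, 0, 7]' --squeeze 20

```text
time_s: 7.57
tcp_pos: [0.5555, -0.0299, 0.1046]
orientation: [0.793, 3.04, 0.0]
force: [-0.4, -0.8, 0.3]
opening: 0.0557
```

Request:
carry_out --rows '[0.3, 0, 0, 0, 0, 0, 7, 0.3, 0, 0, 0, 0, 0, 7, 0.3, 0, 0, 0, 0, 0, 7, 0.3, 0, 0, 0, 0, 0, 7, 0.3, 0, 0, 0, 0, 0, 7]'

```text
time_s: 7.98
tcp_pos: [0.5553, -0.0298, 0.1041]
orientation: [-1.671, -2.66, 0.0]
force: [-1.0, 0.4, -0.3]
opening: 0.0555
```

Request:
carry_out --rows '[0.3, 0, 0, 0, 0, 0, 7, 0.3, 0, 0, 0, 0, 0, 7, 0.3, 0, 0, 0, 0, 0, 7, 0.3, 0, 0, 0, 0, 0, 7, 0.3, 0, 0, 0, 0, 0, 7]'

```text
time_s: 8.4
tcp_pos: [0.5553, -0.0298, 0.1041]
orientation: [-2.394, -2.034, 0.0]
force: [-1.1, -0.2, -0.1]
opening: 0.0555
```

Request:
carry_out --rows '[0.3, 0, 0, 0, 0, 0, 6, 0.3, 0, 0, 0, 0, 0, 0, -1, 0, 0, 0, 0, 0, 0, -1, 0, 0, 0, 0, 0, 0, -1, 0, 0, 0, 0, 0, 0]'

```text
time_s: 8.82
tcp_pos: [0.5556, -0.0298, 0.1044]
orientation: [2.489, 1.916, 0.001]
force: [0.6, 0.4, 0.0]
opening: 0.0262
```

Request:
carry_out --rows '[-1, 0, 0, 0, 0, 0, 0, -1, 0, 0, 0, 0, 0, 0, -1, 0, 0, 0, 0, 0, 0, -1, 0, 0, 0, 0, 0, 0, -1, 0, 0, 0, 0, 0, 0]'

```text
time_s: 9.23
tcp_pos: [0.5555, -0.0298, 0.1044]
orientation: [2.491, 1.914, 0.0]
force: [0.2, -0.7, 0.6]
opening: 0.0259
```

```bash
cat > e.py <<'E'
from h import *
P=[]
for i in range(4): f=grab_frame("side"); P.append(monitor.sense()["tcp_pos"])
print(np.round(P,4)); plan(.4325,.0615,.2)
save(f,"j4.png",(280,190,400,310),4)
E
python3 e.py
```

```text
[[ 0.5555 -0.0298  0.1044]
 [ 0.5555 -0.0298  0.1044]
 [ 0.5555 -0.0298  0.1044]
 [ 0.5555 -0.0298  0.1044]]
{'time_s': 9.4333, 'joint_pos': [-0.1914, 0.5501, 1.6236, 0.0001, 0.9676, 0.0692], 'tcp_pos': [0.5555, -0.0298, 0.1044], 'orientation': [2.4911, 1.9138, 0.0004], 'force': [0.8292, -0.1669, 1.6684], 'opening': 0.0266}
tool shift mm [  56.5 -142.3  -95.6] psi -14.93 tilt 0.02 turn z None
```

View pics/j4.png

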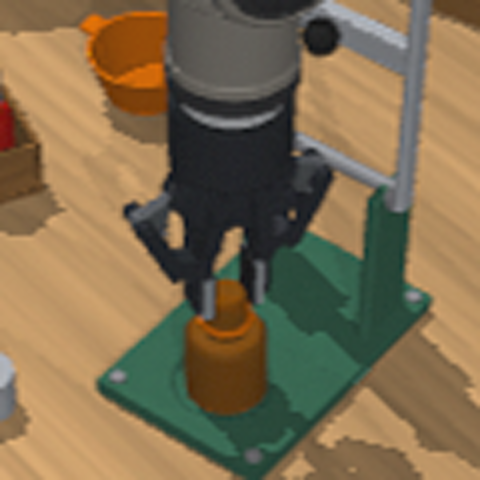

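The jar stands upright in the recess, body at (225,365) in the crop, and both perpendicular squeezes put its neck at (0.5555, -0.0298). Now for the cap.

Request:
carry_out --rows '[0.6, 0, 0, 0, 0, 0, 0, 0.6, 0, 0, 0, 0, 0, 0, 0.6, 0, 0, -20, 0, 0, 0, 0.6, 0, 0, -40, 0, 0, 0, 0.6, 0, 0, -40, 0, 0, 0]'

```text
time_s: 9.85
tcp_pos: [0.5541, -0.0295, 0.204]
orientation: [-2.488, -1.912, 0.005]
force: [1.4, 0.2, 0.7]
opening: 0.0683
```

Request:
carry_out --rows '[0.6, 14.1, -35.6, 0, 0, 0, 0, 0.6, 14.1, -35.6, 0, 0, 0, 0, 0.6, 14.1, -35.6, 0, 0, 0, 0, 0.6, 14.2, -35.5, 0, 0, 0, 0.6, 0, 0, 40, 0, 0, 0]'

```text
$.rows: bad value
```

```bash
cat > e.py <<'E'
from h import *
plan(.4325,.0615,.029)
E
python3 e.py
```

```text
{'time_s': 9.85, 'joint_pos': [-0.1914, 0.4369, 1.5053, 0.0001, 1.2043, 0.0693], 'tcp_pos': [0.5541, -0.0295, 0.204], 'orientation': [-2.4884, -1.9115, 0.0049], 'force': [1.405, 0.2007, 0.6584], 'opening': 0.0683}
tool shift mm [  56.6 -140.1  175.6] psi -14.94 tilt 0.28 turn z None
```

Request:
carry_out --rows '[0.6, 14.1, -35.6, 0, 0, 0, 0, 0.6, 14.1, -35.6, 0, 0, 0, 0, 0.6, 14.1, -35.6, 0, 0, 0, 0, 0.6, 14.2, -35.5, 0, 0, 0, 0, 0.6, 0, 0, 40, 0, 0, 0]'

```text
time_s: 10.27
tcp_pos: [0.4313, 0.0644, 0.1699]
orientation: [2.484, 1.914, 0.014]
force: [1.6, 0.2, -0.3]
opening: 0.0681
```

Request:
carry_out --rows '[0.6, 0, 0, 40, 0, 0, 0, 0.6, 0, 0, 40, 0, 0, 0, 0.6, 0, 0, 30, 0, 0, 0, 0.6, 0, 0, 0, 0, 0, 0, 0.6, 0, 0, 0, 0, 0, 0]'

```text
time_s: 10.68
tcp_pos: [0.4316, 0.0616, 0.0537]
orientation: [-2.489, -1.912, 0.005]
force: [0.7, 0.7, 0.7]
opening: 0.0682
```

```bash
cat > e.py <<'E'
from h import *
plan(.4325,.0615,.029)
f=grab_frame("side"); save(f,"j5.png",(210,220,330,340),4)
E
python3 e.py
```

```text
{'time_s': 10.6833, 'joint_pos': [-0.0346, 0.4675, 1.9952, 0.0001, 0.6828, 0.2261], 'tcp_pos': [0.4316, 0.0616, 0.0537], 'orientation': [-2.4894, -1.9123, 0.0045], 'force': [0.6634, 0.6717, 0.6832], 'opening': 0.0682}
tool shift mm [ 0.2  1.  24.7] psi -14.94 tilt 0.22 turn z None
```

View pics/j5.png

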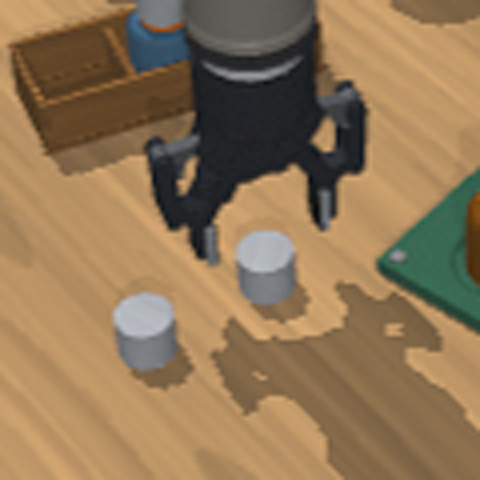

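The jaws straddle the far cap at (266,268). I'll descend and centre it with a squeeze in each of two perpendicular directions.

Request:
carry_out --rows '[0.6, 0, 0, 15, 0, 0, 0, 0.6, 0, 0, 8, 0, 0, 0, -1, 0, 0, 0, 0, 0, 0, -1, 0, 0, 0, 0, 0, 0, -1, 0, 0, 0, 0, 0, 0]' --squeeze 20

```text
time_s: 11.15
tcp_pos: [0.4332, 0.0615, 0.0325]
orientation: [2.49, 1.913, 0.002]
force: [-1.6, -0.0, 6.9]
opening: 0.0374
```

Request:
carry_out --rows '[-1, 0, 0, 0, 0, 0, 0, -1, 0, 0, 0, 0, 0, 0, 0.6, 0, 0, 0, 0, 0, 0, 0.6, 0, 0, 0, 0, 0, 0, 0.6, 0, 0, 0, 0, 0, 0]'

```text
time_s: 11.57
tcp_pos: [0.4326, 0.0615, 0.0316]
orientation: [2.491, 1.914, 0.001]
force: [0.4, 0.1, -0.2]
opening: 0.0681
```

Request:
carry_out --rows '[0.6, 0, 0, 0, 0, 0, -7, 0.6, 0, 0, 0, 0, 0, -7, 0.6, 0, 0, 0, 0, 0, -7, 0.6, 0, 0, 0, 0, 0, -7, 0.6, 0, 0, 0, 0, 0, -7]'

```text
time_s: 11.98
tcp_pos: [0.4325, 0.0615, 0.0313]
orientation: [-1.793, -2.58, -0.0]
force: [0.1, -0.5, 0.3]
opening: 0.0683
```

Request:
carry_out --rows '[0.6, 0, 0, 0, 0, 0, -7, 0.6, 0, 0, 0, 0, 0, -7, 0.6, 0, 0, 0, 0, 0, -7, 0.6, 0, 0, 0, 0, 0, -7, 0.6, 0, 0, 0, 0, 0, -7]'

```text
time_s: 12.4
tcp_pos: [0.4325, 0.0615, 0.0313]
orientation: [-0.934, -2.999, -0.0]
force: [-0.5, -0.2, -0.5]
opening: 0.0685
```

Request:
carry_out --rows '[0.6, 0, 0, 0, 0, 0, -7, 0.6, 0, 0, 0, 0, 0, -7, 0.6, 0, 0, 0, 0, 0, -6, 0.6, 0, 0, 0, 0, 0, 0, -1, 0, 0, 0, 0, 0, 0]'

```text
time_s: 12.82
tcp_pos: [0.4325, 0.0615, 0.0313]
orientation: [0.413, 3.114, 0.0]
force: [0.3, -0.6, 0.1]
opening: 0.0577
```

Request:
carry_out --rows '[-1, 0, 0, 0, 0, 0, 0, -1, 0, 0, 0, 0, 0, 0, -1, 0, 0, 0, 0, 0, 0, -1, 0, 0, 0, 0, 0, 0, -1, 0, 0, 0, 0, 0, 0]'

```text
time_s: 13.23
tcp_pos: [0.4325, 0.0615, 0.0315]
orientation: [0.409, 3.115, 0.0]
force: [0.2, 0.6, 4.3]
opening: 0.0372
```

```bash
cat > e.py <<'E'
from h import *
plan(.5555,-.0298,.16)
E
python3 e.py
```

```text
{'time_s': 13.2333, 'joint_pos': [-0.0346, 0.5118, 2.0115, 0.0002, 0.6181, -1.3441], 'tcp_pos': [0.4325, 0.0615, 0.0315], 'orientation': [0.4093, 3.1146, 0.0002], 'force': [0.2108, 0.5796, 4.3112], 'opening': 0.0372}
tool shift mm [-142.4  -56.4 -128.5] psi 75.03 tilt 0.01 turn z None
```

Request:
carry_out --rows '[-1, 0, 0, -10, 0, 0, 0, -1, 0, 0, -30, 0, 0, 0, -1, 0, 0, -40, 0, 0, 0, -1, 0, 0, -38.5, 0, 0, 0, -1, -10, -4, -10, 0, 0, 0]' --squeeze 30

```text
time_s: 13.65
tcp_pos: [0.4422, 0.0557, 0.1646]
orientation: [0.407, 3.108, 0.002]
force: [0.6, -1.1, 0.7]
opening: 0.0372
```

Request:
carry_out --rows '[-1, -35, -14, 0, 0, 0, 0, -1, -35, -14, 0, 0, 0, 0, -1, -35, -14, 0, 0, 0, 0, -1, -27.4, -10.4, 0, 0, 0, 0, -1, 0, 0, 0, 0, 0, 0]'

```text
time_s: 14.07
tcp_pos: [0.5594, -0.0331, 0.1593]
orientation: [0.413, 3.111, -0.001]
force: [-0.9, -0.0, 0.0]
opening: 0.0371
```

Request:
carry_out --rows '[-1, 0, 0, 10, 0, 0, 0, -1, 0, 0, 10, 0, 0, 0, -1, 0, 0, 3, 0, 0, 0, -1, 0, 0, 0, 0, 0, 0, -1, 0, 0, 0, 0, 0, 0]'

```text
time_s: 14.48
tcp_pos: [0.5547, -0.029, 0.1365]
orientation: [-0.407, -3.114, -0.0]
force: [0.1, 0.4, 0.1]
opening: 0.0371
```

```bash
cat > e.py <<'E'
from h import *
plan(.5555,-.0298,.1275)
f=grab_frame("side"); save(f,"j6.png",(280,190,400,310),4)
E
python3 e.py
```

```text
{'time_s': 14.4833, 'joint_pos': [-0.1902, 0.5088, 1.5921, 0.0001, 1.042, -1.5012], 'tcp_pos': [0.5547, -0.029, 0.1365], 'orientation': [-0.4069, -3.1139, -0.0003], 'force': [0.0998, 0.368, 0.112], 'opening': 0.0371}
tool shift mm [-1.  -0.6  9. ] psi 75.11 tilt 0.07 turn z None
```

View pics/j6.png

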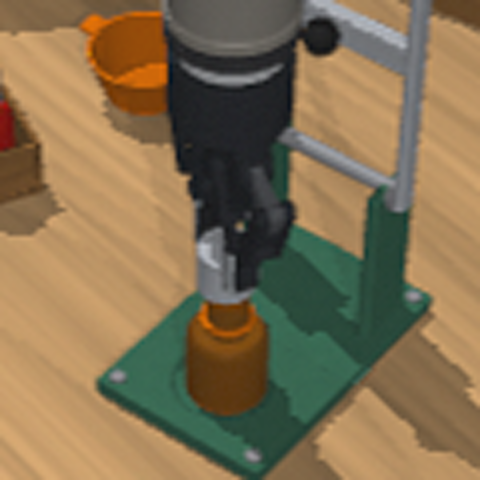

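The cap hangs right above the neck, rim at (228,298). I'll let it settle and recheck the pose.

Request:
carry_out --rows '[-1, 0, 0, 0, 0, 0, 0, -1, 0, 0, 0, 0, 0, 0, -1, 0, 0, 0, 0, 0, 0, -1, 0, 0, 0, 0, 0, 0, -1, 0, 0, 0, 0, 0, 0]'

```text
time_s: 14.95
tcp_pos: [0.5556, -0.0297, 0.137]
orientation: [0.408, 3.115, 0.0]
force: [0.0, -0.1, -0.8]
opening: 0.037
```

```bash
python3 -c "
from h import *
plan(.5555,-.0298,.1275)"
```

```text
{'time_s': 14.95, 'joint_pos': [-0.1912, 0.5088, 1.5904, 0.0001, 1.0421, -1.5013], 'tcp_pos': [0.5556, -0.0297, 0.137], 'orientation': [0.4084, 3.1146, 0.0001], 'force': [0.0075, -0.1299, -0.8118], 'opening': 0.037}
tool shift mm [ 0.  -0.1  9.5] psi 75.06 tilt 0.02 turn z None
```

Request:
carry_out --rows '[-1, 0, 0, 4, 0, 0, 0, -1, 0, 0, 4, 0, 0, 0, -1, 0, 0, 3, 0, 0, 0, -1, 0, 0, 3, 0, 0, 0, -1, 0, 0, 0, 0, 0, 0]'

```text
time_s: 15.37
tcp_pos: [0.5553, -0.0296, 0.122]
orientation: [-0.408, -3.114, -0.0]
force: [0.3, 0.3, -0.2]
opening: 0.0371
```

Request:
carry_out --rows '[-1, 0, 0, 3, 0, 0, 0, -1, 0, 0, 3, 0, 0, 0, -1, 0, 0, 3, 0, 0, 0, -1, 0, 0, 2, 0, 0, 0, -1, 0, 0, 0, 0, 0, 0]'

```text
time_s: 15.78
tcp_pos: [0.5552, -0.0296, 0.1112]
orientation: [-0.408, -3.114, -0.0]
force: [2.2, -0.3, -0.3]
opening: 0.0373
```

```bash
python3 -c "
from h import *
plan(.5555,-.0298,.1075)"
```

```text
{'time_s': 15.7833, 'joint_pos': [-0.1912, 0.5412, 1.6169, 0.0001, 0.9845, -1.5013], 'tcp_pos': [0.5552, -0.0296, 0.1112], 'orientation': [-0.4082, -3.114, -0.0002], 'force': [2.1941, -0.2552, -0.3448], 'opening': 0.0373}
tool shift mm [-0.3 -0.1  3.7] psi 75.06 tilt 0.05 turn z None
```

Request:
carry_out --rows '[-1, 0, 0, 1.5, 0, 0, 0, -1, 0, 0, 1, 0, 0, 0, -1, 0, 0, 0, 0, 0, 0, 0.2, 0, 0, 0, 0, 0, 0, 0.2, 0, 0, 0, 0, 0, 0]'

```text
time_s: 16.2
tcp_pos: [0.5554, -0.0298, 0.1093]
orientation: [-0.408, -3.115, 0.0]
force: [0.0, 0.7, 0.2]
opening: 0.0515
```

Request:
carry_out --rows '[0.3, 0, 0, 0, 0, 0, 0, 0.3, 0, 0, -10, 0, 0, 0, 0.3, 0, 0, -30, 0, 0, 0, 0.3, 0, 0, -40, 0, 0, 0, 0.3, 0, 0, -40, 0, 0, 7]'

```text
time_s: 16.62
tcp_pos: [0.5548, -0.0296, 0.2309]
orientation: [-0.596, -3.083, -0.0]
force: [0.9, -0.5, 0.6]
opening: 0.0556
```

Request:
carry_out --rows '[0.3, 0, 0, -40, 0, 0, 7, 0.3, 0, 0, -40, 0, 0, 7, 0.3, 0, 0, -40, 0, 0, 7, 0.3, 0, 0, -40, 0, 0, 7, 0.3, 0, 0, -20, 0, 0, 7]'

```text
time_s: 17.03
tcp_pos: [0.5554, -0.0297, 0.4159]
orientation: [1.502, 2.75, 0.004]
force: [0.2, 0.5, 1.4]
opening: 0.0555
```

Request:
carry_out --rows '[0.3, 0, 0, 0, 0, 0, 7, 0.3, 0, 0, 0, 0, 0, 7, 0.3, 0, 0, 0, 0, 0, 6.5, 0.3, 0, 0, 0, 0, 0, 0, 0.3, 0, 0, 0, 0, 0, 0]'

```text
time_s: 17.45
tcp_pos: [0.5552, -0.0297, 0.4099]
orientation: [1.961, 2.454, 0.0]
force: [-0.1, 0.5, 0.3]
opening: 0.0554
```

```bash
cat > e.py <<'E'
from h import *
plan(.6624,-.0057,.335,12.4)
out=[]
F={}
for n,b in(("side",(310,150,390,310)),("top",(270,150,350,310))):
    f=F[n]=grab_frame(n); x0,y0,x1,y1=b
    out.append(cv2.resize(f["color"][y0:y1,x0:x1],(300,600),interpolation=2)[:,:,::-1])
    print(n,[(round(d["p"],2),d["location"]) for d in tip_of("lever_grip",n)[:2]])
g=[tip_of("lever_grip",n) for n in F]
if all(g): print(tri(F["side"],g[0][0]["location"],F["top"],g[1][0]["location"]))
cv2.imwrite("pics/j7.png",np.hstack(out))
E
python3 e.py
```

```text
{'time_s': 17.45, 'joint_pos': [-0.1913, 0.3387, 1.0943, 0.0, 1.7081, -0.4139], 'tcp_pos': [0.5552, -0.0297, 0.4099], 'orientation': [1.9607, 2.4541, 0.0004], 'force': [-0.1491, 0.498, 0.2766], 'opening': 0.0554}
tool shift mm [ -0.2 109.8  75. ] psi 12.76 tilt 0.03 turn z 0.36
side [(0.91, [369.6, 162.6]), (0.6, [251.8, 238.5])]
top [(0.35, [318.3, 245.0])]
(array([ 0.51552711, -0.0587167 ,  0.42406115]), np.float64(0.15426539320962193))
```

View pics/j7.png

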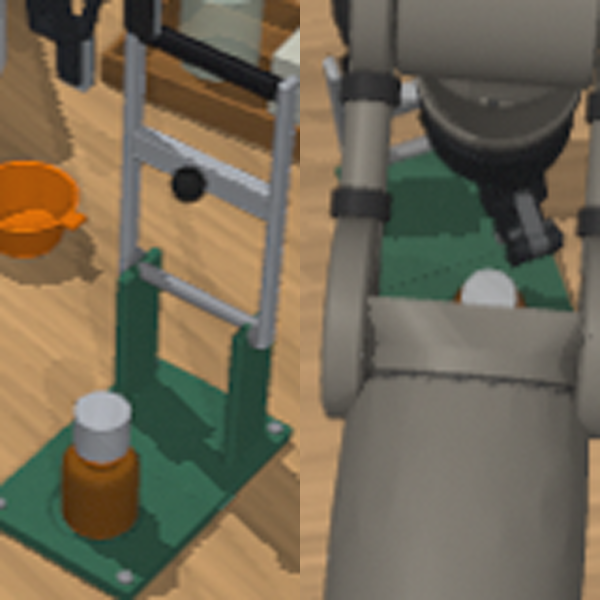

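The side crop shows the cap sitting straight on the jar at (102,425) and the bar free at (205,58). Next I go over the crossbar.

Request:
carry_out --rows '[0.3, 0, 30, 0, 0, 0, 0, 0.3, 0, 40, 0, 0, 0, 0, 0.3, 0, 30, 0, 0, 0, 0, 0.3, 0, 11.5, 0, 0, 0, 0, 0.3, 0, 0, 10, 0, 0, 0]'

```text
time_s: 18.17
tcp_pos: [0.6669, -0.0048, 0.3984]
orientation: [1.962, 2.452, 0.001]
force: [0.5, -1.1, 0.7]
opening: 0.0553
```

Request:
carry_out --rows '[0.3, 0, 0, 25, 0, 0, 0, 0.3, 0, 0, 25, 0, 0, 0, 0.3, 0, 0, 15, 0, 0, 0, 0.3, 0, 0, 6, 0, 0, 0, 0.3, 0, 0, 0, 0, 0, 0]'

```text
time_s: 18.58
tcp_pos: [0.6639, -0.0054, 0.3266]
orientation: [-1.963, -2.449, 0.003]
force: [-0.4, 0.2, -0.5]
opening: 0.0554
```

Request:
carry_out --rows '[-1, 0, 0, 0, 0, 0, 0, -1, 0, 0, 0, 0, 0, 0, -1, 0, 0, 0, 0, 0, 0, -1, 0, 0, 0, 0, 0, 0, -1, 0, 0, 0, 0, 0, 0]' --squeeze 40

```text
time_s: 19.0
tcp_pos: [0.6649, -0.0055, 0.3299]
orientation: [1.963, 2.449, 0.003]
force: [1.9, -0.3, 5.5]
opening: 0.0149
```

```bash
python3 -c "
from h import *
plan(.6624,-.0057,.328,12.4)"
```

```text
{'time_s': 19.0, 'joint_pos': [-0.1235, 0.5804, 0.9203, 0.0002, 1.6373, -0.3428], 'tcp_pos': [0.6649, -0.0055, 0.3299], 'orientation': [1.9631, 2.449, 0.0032], 'force': [1.9073, -0.2954, 5.5385], 'opening': 0.0149}
tool shift mm [ 0.3 -2.5  1.9] psi 12.57 tilt 0.2 turn z 0.17
```

```bash
python3 -c "
import numpy as np
a=np.radians(np.arange(0,93,3));y=-200*np.sin(a);z=200*(1-np.cos(a))
for i in range(30): print(3*(i+1),round(y[i+1]-y[i],1),round(z[i+1]-z[i],1),end='; ')"
```

```text
3 -10.5 0.3; 6 -10.4 0.8; 9 -10.4 1.4; 12 -10.3 1.9; 15 -10.2 2.4; 18 -10.0 3.0; 21 -9.9 3.5; 24 -9.7 4.0; 27 -9.5 4.5; 30 -9.2 5.0; 33 -8.9 5.5; 36 -8.6 5.9; 39 -8.3 6.4; 42 -8.0 6.8; 45 -7.6 7.2; 48 -7.2 7.6; 51 -6.8 8.0; 54 -6.4 8.3; 57 -5.9 8.6; 60 -5.5 8.9; 63 -5.0 9.2; 66 -4.5 9.5; 69 -4.0 9.7; 72 -3.5 9.9; 75 -3.0 10.0; 78 -2.4 10.2; 81 -1.9 10.3; 84 -1.4 10.4; 87 -0.8 10.4; 90 -0.3 10.5;
```

Request:
carry_out --rows '[-1, 0, -10.5, 0.3, 0, 0, 0, -1, 0, -10.4, 0.8, 0, 0, 0, -1, 0, -10.4, 1.4, 0, 0, 0, -1, 0, 0, 0, 0, 0, 0, -1, 0, 0, 0, 0, 0, 0]' --squeeze 50

```text
time_s: 19.42
tcp_pos: [0.634, -0.0125, 0.3279]
orientation: [1.964, 2.449, 0.002]
force: [0.7, -1.2, 8.3]
opening: 0.014
```

```bash
python3 -c "
from h import *
st()"
```

```text
{'time_s': 19.4167, 'joint_pos': [-0.1404, 0.5123, 1.0408, -0.0002, 1.5852, -0.3594], 'tcp_pos': [0.634, -0.0125, 0.3279], 'orientation': [1.9635, 2.4486, 0.0025], 'force': [0.6522, -1.1857, 8.2692], 'opening': 0.014}
```

Request:
carry_out --rows '[-1, 0, -10.3, 1.4, 0, 0, 0, -1, 0, -10.2, 1.9, 0, 0, 0, -1, 0, -10, 2.5, 0, 0, 0, -1, 0, -9.9, 3.5, 0, 0, 0, -1, 0, -9.7, 4, 0, 0, 0]'

```text
time_s: 19.83
tcp_pos: [0.5862, -0.0233, 0.3141]
orientation: [1.962, 2.448, 0.005]
force: [4.9, -1.3, 2.5]
opening: 0.014
```

Request:
carry_out --rows '[-1, 0, -9.5, 4.5, 0, 0, 0, -1, 0, -9.2, 5, 0, 0, 0, -1, 0, -8.9, 5.5, 0, 0, 0, -1, 0, -8.6, 5.9, 0, 0, 0, -1, 0, -8.3, 6.4, 0, 0, 0]'

```text
time_s: 20.25
tcp_pos: [0.5432, -0.033, 0.2865]
orientation: [1.962, 2.447, 0.006]
force: [8.1, -0.1, -0.2]
opening: 0.0142
```

```bash
python3 -c "
from h import *
plan(.6649-.1259*.976,-.0055-.1259*.2178,.3299-.0446)"
```

```text
{'time_s': 20.25, 'joint_pos': [-0.202, 0.3477, 1.4089, 0.0008, 1.3787, -0.4214], 'tcp_pos': [0.5432, -0.033, 0.2865], 'orientation': [1.9619, 2.4471, 0.0055], 'force': [8.0994, -0.1223, -0.1812], 'opening': 0.0142}
tool shift mm [ 0.4 -1.1  1.2] psi 12.56 tilt 0.36 turn z None
```

Request:
carry_out --rows '[-1, 0, -8, 6.8, 0, 0, 0, -1, 0, -7.6, 7.2, 0, 0, 0, -1, 0, -7.2, 7.6, 0, 0, 0, -1, 0, -6.8, 8, 0, 0, 0, -1, 0, -6.4, 8.3, 0, 0, 0]' --squeeze 70

```text
time_s: 20.67
tcp_pos: [0.5085, -0.0409, 0.2486]
orientation: [1.962, 2.447, 0.006]
force: [5.9, 0.9, 5.2]
opening: 0.0137
```

Request:
carry_out --rows '[-1, 0, -5.9, 8.6, 0, 0, 0, -1, 0, -5.5, 8.9, 0, 0, 0, -1, 0, -5, 9.2, 0, 0, 0, -1, 0, -4.5, 9.5, 0, 0, 0, -1, 0, -4, 9.7, 0, 0, 0]'

```text
time_s: 21.08
tcp_pos: [0.4846, -0.0464, 0.2027]
orientation: [1.962, 2.446, 0.006]
force: [5.4, 1.2, 5.1]
opening: 0.0138
```

```bash
python3 -c "
from h import *
plan(.6649-.1867*.976,-.0055-.1867*.2178,.3299-.1283)"
```

```text
{'time_s': 21.0833, 'joint_pos': [-0.2536, 0.3132, 1.7023, 0.0011, 1.119, -0.4732], 'tcp_pos': [0.4846, -0.0464, 0.2027], 'orientation': [1.9615, 2.4462, 0.006], 'force': [5.3856, 1.2376, 5.1411], 'opening': 0.0138}
tool shift mm [ 0.6 -1.9  1.1] psi 12.55 tilt 0.41 turn z None
```

Request:
carry_out --rows '[-1, 0, -3.5, 9.9, 0, 0, 0, -1, 0, -3, 10, 0, 0, 0, -1, 0, -2.4, 10.2, 0, 0, 0, -1, 0, -1, 5, 0, 0, 0, -1, 0, -0.9, 5.3, 0, 0, 0]'

```text
time_s: 21.5
tcp_pos: [0.4737, -0.0488, 0.1621]
orientation: [1.963, 2.447, 0.004]
force: [1.1, 0.4, 9.2]
opening: 0.0137
```

Request:
carry_out --rows '[-1, 0, -0.7, 5.2, 0, 0, 0, -1, 0, -0.7, 5.2, 0, 0, 0, -1, 0, -0.4, 5.2, 0, 0, 0, -1, 0, -0.4, 5.2, 0, 0, 0, -1, 0, 0, 0, 0, 0, 0]'

```text
time_s: 21.92
tcp_pos: [0.4711, -0.0494, 0.1409]
orientation: [1.963, 2.448, 0.002]
force: [0.5, -1.3, 10.0]
opening: 0.014
```

```bash
python3 -c "
from h import *
plan(.6649-.2*.976,-.0055-.2*.2178,.3299-.2)"
```

```text
{'time_s': 21.9167, 'joint_pos': [-0.2666, 0.3708, 1.8161, 0.0001, 0.9509, -0.4858], 'tcp_pos': [0.4711, -0.0494, 0.1409], 'orientation': [1.9631, 2.4483, 0.0025], 'force': [0.4574, -1.325, 10.049], 'opening': 0.014}
tool shift mm [ 0.7 -1.3 11. ] psi 12.56 tilt 0.22 turn z None
```

Request:
carry_out --rows '[-1, 0, -0.2, 4, 0, 0, 0, -1, 0, -0.1, 4, 0, 0, 0, -1, 0, 0, 3, 0, 0, 0, -1, 0, 0, 0, 0, 0, 0, -1, 0, 0, 0, 0, 0, 0]'

```text
time_s: 22.33
tcp_pos: [0.4705, -0.0495, 0.1306]
orientation: [1.963, 2.449, 0.002]
force: [-0.8, -0.6, 10.6]
opening: 0.0135
```

```bash
python3 -c "
from h import *
plan(.6649-.2*.976,-.0055-.2*.2178,.3299-.2)"
```

```text
{'time_s': 22.3333, 'joint_pos': [-0.2668, 0.385, 1.829, -0.0004, 0.9242, -0.486], 'tcp_pos': [0.4705, -0.0495, 0.1306], 'orientation': [1.9629, 2.4488, 0.0016], 'force': [-0.7545, -0.6013, 10.6431], 'opening': 0.0135}
tool shift mm [ 0.6 -0.7  0.7] psi 12.57 tilt 0.19 turn z None
```

Request:
carry_out --rows '[-1, 0, 0, 1.5, 0, 0, 0, -1, 0, 0, 1.5, 0, 0, 0, -1, 0, 0, 0, 0, 0, 0, -1, 0, 0, 0, 0, 0, 0, -1, 0, 0, 0, 0, 0, 0]'

```text
time_s: 22.75
tcp_pos: [0.4705, -0.0495, 0.1279]
orientation: [1.963, 2.449, 0.002]
force: [-1.9, -0.8, 14.3]
opening: 0.0137
```

Request:
carry_out --rows '[-1, 0, 0, 1.5, 0, 0, 0, -1, 0, 0, 1.5, 0, 0, 0, -1, 0, 0, 0, 0, 0, 0, -1, 0, 0, 0, 0, 0, 0, -1, 0, 0, 0, 0, 0, 0]'

```text
time_s: 23.17
tcp_pos: [0.4705, -0.0495, 0.125]
orientation: [1.963, 2.449, 0.002]
force: [-3.0, -0.6, 15.3]
opening: 0.0137
```

```bash
cat > e.py <<'E'
from h import *
plan(.6649-.2*.976,-.0055-.2*.2178,.3299-.2)
f=grab_frame("side"); save(f,"j8.png",(260,170,400,310),4)
E
python3 e.py
```

```text
{'time_s': 23.1667, 'joint_pos': [-0.2669, 0.3932, 1.8356, -0.0005, 0.9092, -0.486], 'tcp_pos': [0.4705, -0.0495, 0.125], 'orientation': [1.9627, 2.4486, 0.0017], 'force': [-2.9914, -0.5691, 15.2588], 'opening': 0.0137}
tool shift mm [ 0.6 -0.7 -4.9] psi 12.57 tilt 0.21 turn z None
```

View pics/j8.png

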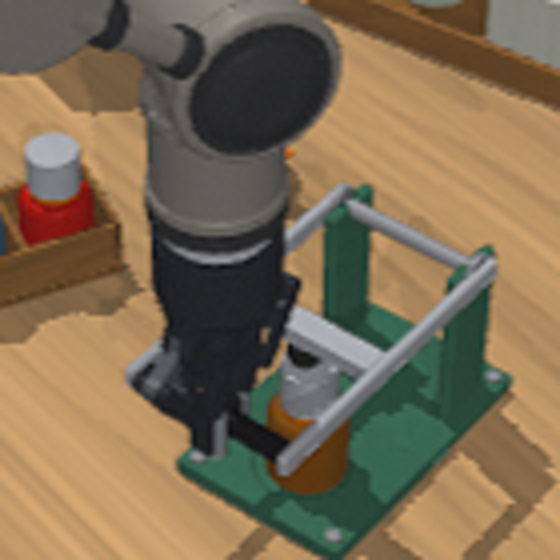

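```bash
cat > k.py <<'E'
from h import *
f=grab_frame("side"); q=(.557,-.0289,.217); c,s=np.cos(q[2]),np.sin(q[2])
for dz in (1.57,1.54,1.5,1.45,1.4):
    o=[]
    for yy in(-.052,.052,-.058):
        x=.11-.2*np.sin(dz);z=.13+.2*np.cos(dz); o.append(proj(f,[q[0]+c*x-s*yy,q[1]+s*x+c*yy,z]).round(1).tolist())
    print(dz,o)
print([(d["p"],d["location"]) for d in tip_of("lever_grip","side")[:2]],[(d["p"],d["location"]) for d in tip_of("lever_hinge","side")[:2]])
x,yy=.11,-.058;print("hinge",proj(f,[q[0]+c*x-s*yy,q[1]+s*x+c*yy,.13]))
im=f["color"][265:300,312:340]
g=cv2.cvtColor(im,cv2.COLOR_RGB2GRAY);
for row in g[::1]: print(' '.join('%3d'%v for v in row))
E
python3 k.py
```

```text
1.57 [[330.6, 283.6], [296.6, 263.8], [332.6, 284.8]]
1.54 [[330.6, 281.8], [296.6, 262.1], [332.6, 283.0]]
1.5 [[330.8, 279.4], [296.6, 259.6], [332.8, 280.5]]
1.45 [[331.1, 276.2], [296.8, 256.5], [333.1, 277.3]]
1.4 [[331.5, 272.9], [297.1, 253.2], [333.6, 274.0]]
[(0.6, [312.0, 271.3])] [(0.67, [364.9, 225.4])]
hinge [381.13121005 239.19750147]
 33  32  33  31  31  34  36  37  34  31  30  50 101 115  79  81  82  83  90 100 107 132 148 127 121 121 122 119
 35  32  34  31  33  32  34  32  30  32  32  78  99  81  82  83  83  83  91 103 110 115 120 124 131 135 134 123
 34  34  34  32  32  32  30  37  39  35  39  67  85  84  82  82  82  85  92 104 112 117 120 124 127 130 121 111
 33  33  35  33  29  30  32  53  81  73  70  87  85  85  85  85  80  78  95 106 113 118 121 124 119 112 113 111
 33  33  32  32  33  29  30  37  84  95  76  85  85  84  84  79  75  83  95 108 112 111 105 108 110 110 112 113
 33  33  34  31  33  27  29  24  61  77  74  84  84  84  81  74  74  88  91  99 102 105 108 109 110 110 111 112
 31  33  33  31  29  27  31  25  61  78  75  84  83  84  78  67  79  82  86  
[... 2470 characters left out ...]
  58  59  62  64  64  61  60
164 146 107  83  61  59  58  63  73  85  91  91  90  78  60  62  62  62  61  64  64  58  54  53  54  53  58  59
158 160 163 143  92  70  61  59  58  67  80  88  78  60  60  60  62  63  62  77  92  82  64  62  63  62  62  63
150 155 159 161 146 111  95  69  61  58  61  64  61  62  62  63  64  63  77  91  89  90  81  62  61  61  62  62
146 150 154 157 160 163 147 108  82  60  58  58  61  61  62  61  76  91  90  88  87  87  90  81  63  64  62  62
147 147 149 154 157 158 162 166 146  93  69  62  59  60  60  61  75  90  90  89  88  89  90  90  90  81  63  63
148 148 147 148 154 157 156 158 164 148 110  93  70  60  59  62  72  84  89  88  90  90  88  87  88  89  90  89
```

Request:
carry_out --rows '[-1, 0, 0, 0, 0, 0, 0, -1, 0, 0, 1, 0, 0, 0, -1, 0, 0, 1, 0, 0, 0, -1, 0, 0, 0, 0, 0, 0, -1, 0, 0, 0, 0, 0, 0]' --squeeze 100

```text
time_s: 23.78
tcp_pos: [0.4705, -0.0495, 0.1238]
orientation: [1.962, 2.448, 0.002]
force: [-6.2, -0.3, 23.5]
opening: 0.0133
```

Request:
carry_out --rows '[-1, 0, 0, 1, 0, 0, 0, -1, 0, 0, 1, 0, 0, 0, -1, 0, 0, 0, 0, 0, 0, -1, 0, 0, 0, 0, 0, 0, -1, 0, 0, 0, 0, 0, 0]'

```text
time_s: 24.2
tcp_pos: [0.4706, -0.0495, 0.1228]
orientation: [1.962, 2.448, 0.002]
force: [-9.4, -0.6, 34.0]
opening: 0.0131
```

```bash
cat > e2.py <<'E'
from h import *
st()
f=grab_frame("side")
g=cv2.cvtColor(f["color"],cv2.COLOR_RGB2GRAY)[270:290,320:330].astype(float)
for j in range(2,9):
    w=np.clip(50-g[:,j],0,20); w[:6]*=0 if j>5 else 1; print(320+j,round((w*np.arange(270,290)).sum()/w.sum(),2),end='; ')
# bar lower edge
print(); print([ (320+j, [270+i for i in range(5,19) if g[i,j]<40 and g[i+1,j]>=40][-1:]) for j in range(10)])
E
python3 e2.py
```

```text
{'time_s': 24.2, 'joint_pos': [-0.2668, 0.396, 1.8389, -0.0006, 0.9017, -0.486], 'tcp_pos': [0.4706, -0.0495, 0.1228], 'orientation': [1.9617, 2.4478, 0.0024], 'force': [-9.4471, -0.6158, 34.0246], 'opening': 0.0131}
322 278.36; 323 279.0; 324 279.78; 325 280.03; 326 280.71; 327 281.58; 328 281.61; 
[(320, [280]), (321, [281]), (322, [282]), (323, [282]), (324, [283]), (325, [283]), (326, [284]), (327, [285]), (328, [285]), (329, [283])]
```

```bash
python3 -c "
import numpy as np
a=np.radians(np.arange(90,-1,-2));y=-200*np.sin(a);z=200*(1-np.cos(a))
for i in range(45): print(88-2*i,round(y[i+1]-y[i],1),round(z[i+1]-z[i],1),end='; ')"
```

```text
88 0.1 -7.0; 86 0.4 -7.0; 84 0.6 -7.0; 82 0.9 -6.9; 80 1.1 -6.9; 78 1.3 -6.9; 76 1.6 -6.8; 74 1.8 -6.7; 72 2.0 -6.7; 70 2.3 -6.6; 68 2.5 -6.5; 66 2.7 -6.4; 64 3.0 -6.3; 62 3.2 -6.2; 60 3.4 -6.1; 58 3.6 -6.0; 56 3.8 -5.9; 54 4.0 -5.7; 52 4.2 -5.6; 50 4.4 -5.4; 48 4.6 -5.3; 46 4.8 -5.1; 44 4.9 -4.9; 42 5.1 -4.8; 40 5.3 -4.6; 38 5.4 -4.4; 36 5.6 -4.2; 34 5.7 -4.0; 32 5.9 -3.8; 30 6.0 -3.6; 28 6.1 -3.4; 26 6.2 -3.2; 24 6.3 -3.0; 22 6.4 -2.7; 20 6.5 -2.5; 18 6.6 -2.3; 16 6.7 -2.0; 14 6.7 -1.8; 12 6.8 -1.6; 10 6.9 -1.3; 8 6.9 -1.1; 6 6.9 -0.9; 4 7.0 -0.6; 2 7.0 -0.4; 0 7.0 -0.1;
```

Request:
carry_out --rows '[-1, 0, 0, -2, 0, 0, 0, -1, 0, 0, -2, 0, 0, 0, -1, 0, 0, -2, 0, 0, 0, -1, 0, 0, 0, 0, 0, 0, -1, 0, 0, 0, 0, 0, 0]'

```text
time_s: 24.67
tcp_pos: [0.4705, -0.0495, 0.1266]
orientation: [1.963, 2.449, 0.002]
force: [-1.3, -1.9, 9.1]
opening: 0.0136
```

Request:
carry_out --rows '[-1, 0, 0.2, -5, 0, 0, 0, -1, 0, 0.4, -7, 0, 0, 0, -1, 0, 0.6, -7, 0, 0, 0, -1, 0, 0.9, -6.9, 0, 0, 0, -1, 0, 1.1, -6.9, 0, 0, 0]'

```text
time_s: 25.08
tcp_pos: [0.473, -0.0488, 0.1589]
orientation: [1.964, 2.45, -0.0]
force: [1.6, -3.5, 6.1]
opening: 0.0131
```

Request:
carry_out --rows '[-1, 0, 1.3, -6.9, 0, 0, 0, -1, 0, 1.6, -6.8, 0, 0, 0, -1, 0, 1.8, -6.7, 0, 0, 0, -1, 0, 2, -6.7, 0, 0, 0, -1, 0, 2.3, -6.6, 0, 0, 0]'

```text
time_s: 25.5
tcp_pos: [0.4811, -0.0471, 0.1925]
orientation: [1.964, 2.451, -0.002]
force: [0.9, -5.5, 3.5]
opening: 0.0133
```

Request:
carry_out --rows '[-1, 0, 2.5, -6.5, 0, 0, 0, -1, 0, 2.7, -6.4, 0, 0, 0, -1, 0, 3, -6.3, 0, 0, 0, -1, 0, 3.2, -6.2, 0, 0, 0, -1, 0, 3.4, -6.1, 0, 0, 0]'

```text
time_s: 25.92
tcp_pos: [0.494, -0.044, 0.2237]
orientation: [-1.963, -2.45, 0.006]
force: [-3.4, -7.1, 4.2]
opening: 0.0133
```

```bash
python3 -c "
from h import *
plan(.6649-.1732*.976,-.0055-.1732*.2178,.3229-.1)
st();grab_frame('side');print(tip_of('lever_grip','side')[:2])"
```

```text
{'time_s': 25.9167, 'joint_pos': [-0.2418, 0.3134, 1.6381, -0.003, 1.1935, -0.4603], 'tcp_pos': [0.494, -0.044, 0.2237], 'orientation': [-1.9634, -2.4499, 0.0063], 'force': [-3.4224, -7.1092, 4.2259], 'opening': 0.0133}
tool shift mm [0.4 2.  0.8] psi 12.58 tilt 0.26 turn z None
{'time_s': 25.9167, 'joint_pos': [-0.2418, 0.3134, 1.6381, -0.003, 1.1935, -0.4603], 'tcp_pos': [0.494, -0.044, 0.2237], 'orientation': [-1.9634, -2.4499, 0.0063], 'force': [-3.4224, -7.1092, 4.2259], 'opening': 0.0133}
[{'location': [319.0, 236.6], 'p': 0.59}]
```

Request:
carry_out --rows '[-1, -0.3, 3.8, -6, 0, 0, 0, -1, -0.3, 4, -5.9, 0, 0, 0, -1, -0.3, 4.2, -5.7, 0, 0, 0, -1, -0.2, 4.4, -5.6, 0, 0, 0, -1, 0, 4.4, -5.4, 0, 0, 0]'

```text
time_s: 26.43
tcp_pos: [0.5117, -0.0402, 0.2521]
orientation: [-1.96, -2.445, 0.012]
force: [-15.9, -5.3, 11.4]
opening: 0.0128
```

Request:
carry_out --rows '[-1, -0.2, 4.8, -5.3, 0, 0, 0, -1, -0.2, 4.9, -5.1, 0, 0, 0, -1, -0.2, 4.9, -4.9, 0, 0, 0, -1, 0, 5.1, -4.8, 0, 0, 0, -1, 0, 5.3, -4.6, 0, 0, 0]'

```text
time_s: 26.85
tcp_pos: [0.5349, -0.0351, 0.2789]
orientation: [-1.96, -2.444, 0.014]
force: [-25.6, -2.1, 29.6]
opening: 0.0132
```

Request:
carry_out --rows '[-1, 0, 5.4, -4.4, 0, 0, 0, -1, 0, 5.6, -4.2, 0, 0, 0, -1, 0, 5.7, -4, 0, 0, 0, -1, 0, 5.9, -3.8, 0, 0, 0, -1, 0, 6, -3.6, 0, 0, 0]'

```text
time_s: 27.27
tcp_pos: [0.5649, -0.028, 0.3013]
orientation: [-1.963, -2.449, 0.004]
force: [-17.9, 2.1, 38.6]
opening: 0.0134
```

```bash
python3 -c "
from h import *
plan(.6649-.1*.976,-.0055-.1*.2178,.3229-.0268)
grab_frame('side');print(tip_of('lever_grip','side')[:2])"
```

```text
{'time_s': 27.2667, 'joint_pos': [-0.1846, 0.3865, 1.3105, -0.0008, 1.4484, -0.4039], 'tcp_pos': [0.5649, -0.028, 0.3013], 'orientation': [-1.9629, -2.4489, 0.0039], 'force': [-17.8504, 2.1198, 38.6314], 'opening': 0.0134}
tool shift mm [0.1 2.6 5.2] psi 12.57 tilt 0.23 turn z None
[{'location': [338.6, 193.8], 'p': 0.81}]
```

Request:
carry_out --rows '[-1, 0, 0, -2, 0, 0, 0, -1, 0, 0, -2, 0, 0, 0, -1, 0, 0, -1.5, 0, 0, 0, -1, 0, 0, 0, 0, 0, 0, -1, 0, 0, 0, 0, 0, 0]' --squeeze 60

```text
time_s: 27.78
tcp_pos: [0.5683, -0.0272, 0.3036]
orientation: [-1.964, -2.452, -0.004]
force: [-1.6, 4.7, 10.2]
opening: 0.0131
```

```bash
python3 -c "
from h import *
plan(.6649-.1*.976,-.0055-.1*.2178,.328-.0268)"
```

```text
{'time_s': 27.7833, 'joint_pos': [-0.1838, 0.389, 1.3008, 0.0025, 1.4509, -0.404], 'tcp_pos': [0.5683, -0.0272, 0.3036], 'orientation': [-1.964, -2.4516, -0.0041], 'force': [-1.6407, 4.6844, 10.2048], 'opening': 0.0131}
tool shift mm [ 0.1 -1.   2.4] psi 12.6 tilt 0.15 turn z None
```

Request:
carry_out --rows '[-1, 0.2, 6.1, -3.5, 0, 0, 0, -1, 0.2, 6.2, -3.3, 0, 0, 0, -1, 0.2, 6.3, -3.1, 0, 0, 0, -1, 0, 6.4, -2.9, 0, 0, 0, -1, 0, 6.5, -2.7, 0, 0, 0]'

```text
time_s: 28.2
tcp_pos: [0.5979, -0.0203, 0.3188]
orientation: [-1.963, -2.449, 0.001]
force: [-2.6, 2.2, 8.7]
opening: 0.013
```

Request:
carry_out --rows '[-1, 0, 6.6, -2.4, 0, 0, 0, -1, 0, 6.7, -2.1, 0, 0, 0, -1, 0, 6.7, -1.8, 0, 0, 0, -1, 0, 6.8, -1.6, 0, 0, 0, -1, 0, 6.9, -1.4, 0, 0, 0]'

```text
time_s: 28.62
tcp_pos: [0.6307, -0.013, 0.3289]
orientation: [-1.964, -2.45, 0.001]
force: [-6.3, 1.3, 13.2]
opening: 0.0129
```

```bash
python3 -c "
from h import *
plan(.6649,-.0055,.33)
grab_frame('side');print(tip_of('lever_grip','side')[:2])"
```

```text
{'time_s': 28.6167, 'joint_pos': [-0.1423, 0.5083, 1.0447, 0.0005, 1.5905, -0.3618], 'tcp_pos': [0.6307, -0.013, 0.3289], 'orientation': [-1.9636, -2.45, 0.0008], 'force': [-6.3318, 1.3168, 13.1921], 'opening': 0.0129}
tool shift mm [-0.1 35.  -1.2] psi 12.58 tilt 0.11 turn z None
[{'location': [358.6, 173.7], 'p': 0.73}, {'location': [458.9, 410.2], 'p': 0.45}]
```

Request:
carry_out --rows '[-1, 0, 6.9, -2, 0, 0, 0, -1, 0, 6.9, -1.5, 0, 0, 0, -1, 0, 6.9, -1, 0, 0, 0, -1, 0, 6.9, -0.4, 0, 0, 0, -1, 0, 5.5, -0.2, 0, 0, 0]'

```text
time_s: 29.13
tcp_pos: [0.6639, -0.005, 0.332]
orientation: [-1.962, -2.45, -0.001]
force: [-0.3, 4.5, 2.6]
opening: 0.0129
```

Request:
carry_out --rows '[-1, 0, 1, 0, 0, 0, 0, -1, 0, 0, 0, 0, 0, 0, -1, 0, 0, 0, 0, 0, 0, -1, 0, 0, 0, 0, 0, 0, -1, 0, 0, 0, 0, 0, 0]'

```text
time_s: 29.55
tcp_pos: [0.6653, -0.0047, 0.332]
orientation: [-1.963, -2.451, -0.003]
force: [0.5, 5.1, 4.4]
opening: 0.0127
```

```bash
python3 -c "
from h import *
plan(.6649,-.0055,.33)
grab_frame('side');print(tip_of('lever_grip','side')[:2])"
```

```text
{'time_s': 29.55, 'joint_pos': [-0.1234, 0.5833, 0.9099, 0.0027, 1.6486, -0.3436], 'tcp_pos': [0.6653, -0.0047, 0.332], 'orientation': [-1.9626, -2.4511, -0.0035], 'force': [0.4887, 5.087, 4.3812], 'opening': 0.0127}
tool shift mm [-0.7 -0.5  2. ] psi 12.63 tilt 0.16 turn z None
[{'location': [365.6, 163.6], 'p': 0.92}]
```

Request:
carry_out --rows '[-1, 0, 1, 0, 0, 0, 0, -1, 0, 1, 0, 0, 0, 0, -1, 0, 0, 0, 0, 0, 0, -1, 0, 0, 0, 0, 0, 0, -1, 0, 0, 0, 0, 0, 0]'

```text
time_s: 30.07
tcp_pos: [0.666, -0.0045, 0.332]
orientation: [-1.961, -2.449, 0.0]
force: [-5.7, 4.1, 5.4]
opening: 0.0132
```

Request:
carry_out --rows '[-1, 0, -1.5, 0, 0, 0, 0, -1, 0, 0, 0, 0, 0, 0, -0.5, 0, 0, 0, 0, 0, 0, -0.2, 0, 0, 0, 0, 0, 0, 0.3, 0, 0, 0, 0, 0, 0]' --squeeze 20

```text
time_s: 30.48
tcp_pos: [0.6655, -0.0065, 0.3311]
orientation: [-1.965, -2.45, 0.002]
force: [-0.2, -0.8, -0.9]
opening: 0.0448
```

Request:
carry_out --rows '[0.3, 0, 0, 0, 0, 0, 0, 0.3, 0, 0, 0, 0, 0, 0, 0.3, 0, 0, -15, 0, 0, 0, 0.3, 0, 0, -30, 0, 0, 0, 0.3, 0, 0, -35, 0, 0, 0]'

```text
time_s: 30.9
tcp_pos: [0.665, -0.0064, 0.4107]
orientation: [-1.963, -2.447, 0.004]
force: [-0.2, 0.5, 0.8]
opening: 0.0554
```

Request:
carry_out --rows '[0.6, 0, -20, 0, 0, 0, 0, 1, 0, -35, 0, 0, 0, 0, 1, 0, -35, 0, 0, 0, 0, 1, 0, -21.5, 0, 0, 0, 0, 1, 0, 0, 0, 0, 0, 0]'

```text
time_s: 31.32
tcp_pos: [0.5535, -0.0312, 0.4136]
orientation: [1.966, 2.449, -0.0]
force: [0.9, -0.4, 1.3]
opening: 0.0851
```

```bash
cat > e.py <<'E'
from h import *
plan(.5555,-.0298,.053); print(r.tips_ahead)
F={n:grab_frame(n) for n in("side","top")}
for o in("lever_grip","jar","mat","jar_red","jar_blue"):
  for n in F: print(o,n,[(round(d["p"],2),np.round(d["location"],1).tolist()) for d in tip_of(o,n)[:3]])
f=F["side"]; save(f,"j9.png",(280,150,400,310),4)
# cap silhouette at jar: centroid vs model
hsv=cv2.cvtColor(f["color"],cv2.COLOR_RGB2HSV); c=proj(f,(.5555,-.0298,.09)).astype(int)
m=cv2.inRange(hsv[c[1]-16:c[1]+16,c[0]-14:c[0]+14],(0,0,90),(180,45,255))
n,l,s,cc=cv2.connectedComponentsWithStats(m); i=1+np.argmax(s[1:,4]); print("cap mask",s[i],cc[i]+[c[0]-14,c[1]-16])
for pz in(0,.008):
  P=np.array([proj(f,(.5555+.019*np.cos(t),-.0298+.019*np.sin(t),z)) for t in np.arange(0,6.3,.2) for z in(.076-pz,.108-pz)]).astype(np.float32)
  M=cv2.moments(cv2.convexHull(P)); print(pz,M["m10"]/M["m00"],M["m01"]/M["m00"],P.min(0),P.max(0))
E
python3 e.py
```

```text
{'time_s': 31.3167, 'joint_pos': [-0.1942, 0.3351, 1.0897, -0.0006, 1.7157, -0.4122], 'tcp_pos': [0.5535, -0.0312, 0.4136], 'orientation': [1.9659, 2.449, -0.0001], 'force': [0.9209, -0.3735, 1.3099], 'opening': 0.0851}
tool shift mm [  1.3   2.  360.6] psi 12.49 tilt 0.07 turn z None
0.017
lever_grip side [(0.73, [365.4, 162.3]), (0.53, [250.9, 239.4])]
lever_grip top [(0.68, [302.0, 163.9]), (0.53, [215.4, 271.2])]
jar side [(0.65, [336.4, 286.5]), (0.63, [252.3, 239.9]), (0.34, [384.8, 366.7])]
jar top []
mat side [(0.94, [345.1, 425.3]), (0.92, [385.8, 367.9]), (0.59, [307.4, 373.1])]
mat top [(0.69, [448.2, 314.2]), (0.66, [384.3, 314.5]), (0.64, [214.8, 273.6])]
jar_red side [(0.96, [273.9, 232.4]), (0.54, [367.4, 162.5])]
jar_red top [(0.91, [218.8, 245.7])]
jar_blue side [(0.58, [252.7, 238.5])]
jar_blue top [(0.68, [214.4, 272.4])]
cap mask [  8   8  16  20 248] [336.75       265.41129032]
0 335.8778623622632 264.2654957389106 [328.24432 254.41988] [343.6254 274.1902]
0.008 335.82316100793753 266.50428067178285 [328.21664 256.68866] [343.5429  276.39853]
```

```bash
cat > q.py <<'E'
from h import *
f=grab_frame("side")
a=cv2.resize(cv2.imread("pics/j7.png")[:,:300],(80,160),interpolation=cv2.INTER_AREA)
b=f["color"][150:310,310:390,::-1]
for im in(a,b):
    h=cv2.cvtColor(np.ascontiguousarray(im),cv2.COLOR_BGR2HSV); 
    m=cv2.inRange(h[95:150,10:42],(0,0,90),(180,45,255)); n,l,s,cc=cv2.connectedComponentsWithStats(m);i=1+np.argmax(s[1:,4])
    o=cv2.inRange(h[95:150,10:42],(5,150,60),(20,255,255)); k,l2,s2,c2=cv2.connectedComponentsWithStats(o);j=1+np.argmax(s2[1:,4])
    print("cap",s[i],cc[i].round(2),"amber",s2[j],c2[j].round(2))
print(proj(f,(.5555,-.0298,.07))-proj(f,(.5555,-.0298,.08)))
E
python3 q.py
```

```text
cap [  9   9  16  19 251] [16.91 18.01] amber [  7  24  20  25 387] [16.16 36.4 ]
cap [  9  11  16  20 248] [16.75 20.41] amber [  7  24  20  25 353] [16.15 37.32]
[-0.06756831  2.76662898]
```

Comparing before and after, the cap sank 2.4 px (about 8 mm) and the jar body did not move, so the seal went home. Next I take the jar by its body.

Request:
carry_out --rows '[1, 0, 0, 30, 0, 0, 0, 1, 0, 0, 40, 0, 0, 0, 1, 0, 0, 40, 0, 0, 0, 1, 0, 0, 40, 0, 0, 0, 1, 0, 0, 40, 0, 0, 0]'

```text
time_s: 32.38
tcp_pos: [0.5566, -0.0304, 0.2205]
orientation: [1.964, 2.451, 0.001]
force: [-0.3, 0.1, -0.7]
opening: 0.0857
```

Request:
carry_out --rows '[1, 0, 0, 30, 0, 0, 0, 1, 0, 0, 0, 0, 0, 0, 1, 0, 0, 0, 0, 0, 0, 1, 0, 0, 0, 0, 0, 0, 1, 0, 0, 0, 0, 0, 0]'

```text
time_s: 32.8
tcp_pos: [0.5583, -0.0308, 0.1946]
orientation: [1.962, 2.448, 0.004]
force: [0.7, 0.0, -0.1]
opening: 0.0851
```

```bash
python3 -c "
from h import *
plan(.5555,-.0298,.054)"
```

```text
{'time_s': 32.8, 'joint_pos': [-0.1922, 0.4483, 1.5144, 0.0001, 1.1739, -0.4115], 'tcp_pos': [0.5583, -0.0308, 0.1946], 'orientation': [1.9623, 2.4478, 0.0038], 'force': [0.66, 0.0443, -0.1138], 'opening': 0.0851}
tool shift mm [  1.8  -3.2 140.6] psi 12.57 tilt 0.29 turn z None
```

Request:
carry_out --rows '[1, 1.5, -2.5, 30, 0, 0, 0, 1, 0, 0, 30, 0, 0, 0, 1, 0, 0, 25, 0, 0, 0, 1, 0, 0, 20, 0, 0, 0, 1, 0, 0, 10, 0, 0, 0]'

```text
time_s: 33.22
tcp_pos: [0.5542, -0.0296, 0.0764]
orientation: [1.965, 2.451, 0.0]
force: [-0.4, 1.6, -0.3]
opening: 0.0856
```

Request:
carry_out --rows '[1, 0, 0, 8, 0, 0, 0, 1, 0, 0, 6, 0, 0, 0, 1, 0, 0, 4, 0, 0, 0, 1, 0, 0, 0, 0, 0, 0, 1, 0, 0, 0, 0, 0, 0]'

```text
time_s: 33.63
tcp_pos: [0.5546, -0.0297, 0.0597]
orientation: [1.964, 2.45, 0.001]
force: [-0.1, -0.4, 0.3]
opening: 0.0855
```

```bash
python3 -c "
from h import *
plan(.5555,-.0298,.054)"
```

```text
{'time_s': 33.6333, 'joint_pos': [-0.1915, 0.6113, 1.6638, 0.0001, 0.865, -0.4109], 'tcp_pos': [0.5546, -0.0297, 0.0597], 'orientation': [1.9643, 2.4502, 0.0011], 'force': [-0.0551, -0.3947, 0.256], 'opening': 0.0855}
tool shift mm [-0.3  0.8  5.7] psi 12.56 tilt 0.08 turn z None
```

Request:
carry_out --rows '[1, 0, 0.8, 3, 0, 0, 0, 1, 0, 0, 3.5, 0, 0, 0, 1, 0, 0, 0, 0, 0, 0, -1, 0, 0, 0, 0, 0, 0, -1, 0, 0, 0, 0, 0, 0]' --squeeze 40

```text
time_s: 34.05
tcp_pos: [0.5549, -0.0294, 0.0524]
orientation: [-1.965, -2.451, -0.0]
force: [0.4, -0.7, -0.0]
opening: 0.0638
```

Request:
carry_out --rows '[-1, 0, 0, 0, 0, 0, 0, -1, 0, 0, 0, 0, 0, 0, -1, 0, 0, 0, 0, 0, 0, -1, 0, 0, -2, 0, 0, 0, -1, 0, 0, -6, 0, 0, 0]'

```text
time_s: 34.47
tcp_pos: [0.5537, -0.0292, 0.0594]
orientation: [-1.963, -2.449, 0.002]
force: [-1.2, 0.6, -1.7]
opening: 0.052
```

```bash
python3 -c "
from h import *
plan(.483,-.285,.12)"
```

```text
{'time_s': 34.4667, 'joint_pos': [-0.191, 0.6123, 1.6627, -0.0, 0.8698, -0.4103], 'tcp_pos': [0.5537, -0.0292, 0.0594], 'orientation': [-1.9632, -2.449, 0.0024], 'force': [-1.245, 0.5984, -1.75], 'opening': 0.052}
tool shift mm [-234.2 -124.8  -60.5] psi 12.57 tilt 0.18 turn z None
```

Request:
carry_out --rows '[-1, 0, 0, -10, 0, 0, 0, -1, 0, 0, -15, 0, 0, 0, -1, 0, 0, -20, 0, 0, 0, -1, 0, 0, -14, 0, 0, 0, -1, -15, -8, 0, 0, 0, 0]'

```text
time_s: 34.88
tcp_pos: [0.5523, -0.0443, 0.1231]
orientation: [1.959, 2.45, 0.005]
force: [1.2, 0.0, -2.0]
opening: 0.0522
```

Request:
carry_out --rows '[-1, -26, -13.9, 0, 0, 0, 0, -1, -26, -13.9, 0, 0, 0, 0, -1, -26, -13.9, 0, 0, 0, 0, -1, -26, -13.9, 0, 0, 0, 0, -1, -26, -13.9, 0, 0, 0, 0]'

```text
time_s: 35.3
tcp_pos: [0.51, -0.189, 0.1201]
orientation: [-1.965, -2.451, 0.0]
force: [1.0, -1.1, -3.4]
opening: 0.052
```

Request:
carry_out --rows '[-1, -26, -13.9, 0, 0, 0, 0, -1, -26, -13.9, 0, 0, 0, 0, -1, -22, -12, 0, 0, 0, 0, -1, -15, -8, 0, 0, 0, 0, -1, 0, 0, 0, 0, 0, 0]'

```text
time_s: 35.72
tcp_pos: [0.4824, -0.2885, 0.12]
orientation: [1.969, 2.447, -0.001]
force: [1.4, 0.5, -1.4]
opening: 0.0524
```

Request:
carry_out --rows '[-1, 0, 0, 0, 0, 0, 0, -1, 0, 0, 10, 0, 0, 0, -1, 0, 0, 10, 0, 0, 0, -1, 0, 0, 10, 0, 0, 0, -1, 0, 0, 0, 0, 0, 0]'

```text
time_s: 36.13
tcp_pos: [0.4823, -0.2832, 0.0865]
orientation: [-1.96, -2.448, -0.0]
force: [-0.4, -0.4, -2.9]
opening: 0.0521
```

```bash
cat > e.py <<'E'
from h import *
plan(.483,-.285,.0507)
F={n:grab_frame(n) for n in("side","top")}
for n in F: print([(round(d["p"],2),np.round(d["location"],1).tolist(),onz(F[n],d["location"],0).round(3).tolist()) for d in tip_of("mat",n)[:4]])
f=F["side"];h=cv2.cvtColor(f["color"],cv2.COLOR_RGB2HSV)
o=cv2.inRange(h,(5,150,50),(18,255,255));n,l,s,c=cv2.connectedComponentsWithStats(o)
print([(s[i].tolist(),c[i].round(1).tolist()) for i in range(1,n) if s[i,4]>100], proj(f,(*monitor.sense()["tcp_pos"][:2],monitor.sense()["tcp_pos"][2]-.02)))
E
python3 e.py
```

```text
{'time_s': 36.1333, 'joint_pos': [-0.668, 0.5813, 1.6258, 0.0002, 0.9398, -0.8886], 'tcp_pos': [0.4823, -0.2832, 0.0865], 'orientation': [-1.9602, -2.4482, -0.0002], 'force': [-0.4188, -0.4226, -2.86], 'opening': 0.0521}
tool shift mm [-2.1  0.4 35.8] psi 12.63 tilt 0.31 turn z None
[(0.89, [344.6, 424.3], [0.321, -0.341, 0.0]), (0.88, [304.8, 373.8], [0.333, -0.186, 0.0]), (0.7, [384.7, 365.5], [0.491, -0.285, 0.0])]
[(0.57, [447.0, 311.6], [0.319, -0.344, 0.0])]
[([380, 148, 14, 21, 121], [383.9, 155.9]), ([349, 163, 34, 26, 347], [364.3, 175.7]), ([389, 163, 43, 36, 382], [411.7, 183.3]), ([470, 183, 59, 50, 1189], [499.8, 210.0]), ([444, 184, 24, 19, 150], [456.0, 192.3]), ([213, 212, 78, 46, 1244], [247.6, 237.6]), ([436, 245, 71, 91, 3264], [470.2, 289.6]), ([372, 339, 25, 27, 295], [386.6, 355.1])] [384.35934166 348.85074722]
```

Request:
carry_out --rows '[-1, 0, 0, 10, 0, 0, 0, -1, 0, 0, 10, 0, 0, 0, -1, 0, 0, 8, 0, 0, 0, -1, 0, 0, 4, 0, 0, 0, -1, 0, 0, 0, 0, 0, 0]'

```text
time_s: 36.75
tcp_pos: [0.4827, -0.2845, 0.0558]
orientation: [-1.963, -2.449, -0.0]
force: [-0.5, -0.4, -3.0]
opening: 0.0524
```

Request:
carry_out --rows '[-1, 0, 0, 1, 0, 0, 0, -1, 0, 0, 0, 0, 0, 0, -1, 0, 0, 0.5, 0, 0, 0, -1, 0, 0, 0, 0, 0, 0, -1, 0, 0, 0, 0, 0, 0]'

```text
time_s: 37.17
tcp_pos: [0.4836, -0.2852, 0.0562]
orientation: [1.965, 2.451, 0.0]
force: [0.5, -0.8, -1.7]
opening: 0.052
```

Request:
carry_out --rows '[-1, 0, 0, 0.8, 0, 0, 0, -1, 0, 0, 0, 0, 0, 0, -1, 0, 0, 0.7, 0, 0, 0, -1, 0, 0, 0, 0, 0, 0, -1, 0, 0, 0, 0, 0, 0]'

```text
time_s: 37.58
tcp_pos: [0.4834, -0.285, 0.0543]
orientation: [-1.965, -2.451, -0.0]
force: [0.4, -0.3, -2.5]
opening: 0.052
```

Request:
carry_out --rows '[-1, 0, 0, 1, 0, 0, 0, -1, 0, 0, 0.5, 0, 0, 0, -1, 0, 0, 0.5, 0, 0, 0, -1, 0, 0, 0, 0, 0, 0, -1, 0, 0, 0, 0, 0, 0]'

```text
time_s: 38.0
tcp_pos: [0.4834, -0.2851, 0.0523]
orientation: [-1.965, -2.451, -0.0]
force: [0.2, 0.3, -2.3]
opening: 0.0525
```

Request:
carry_out --rows '[-1, 0, 0, 0.7, 0, 0, 0, -1, 0, 0, 0, 0, 0, 0, -1, 0, 0, 0, 0, 0, 0, -1, 0, 0, 0, 0, 0, 0, -1, 0, 0, 0, 0, 0, 0]'

```text
time_s: 38.42
tcp_pos: [0.4835, -0.2851, 0.0517]
orientation: [1.965, 2.451, 0.0]
force: [-1.0, -0.4, -2.8]
opening: 0.0524
```

Request:
carry_out --rows '[-1, 0, 0, 0.7, 0, 0, 0, -1, 0, 0, 0, 0, 0, 0, -1, 0, 0, 0.5, 0, 0, 0, -1, 0, 0, 0, 0, 0, 0, -1, 0, 0, 0, 0, 0, 0]'

```text
time_s: 38.83
tcp_pos: [0.4835, -0.2851, 0.051]
orientation: [1.965, 2.451, 0.0]
force: [-2.0, 2.5, 4.8]
opening: 0.0522
```

Request:
carry_out --rows '[-1, 0, 0, 0.6, 0, 0, 0, -1, 0, 0, 0, 0, 0, 0, -1, 0, 0, 0, 0, 0, 0, -1, 0, 0, 0, 0, 0, 0, -1, 0, 0, 0, 0, 0, 0]'

```text
time_s: 39.25
tcp_pos: [0.4835, -0.2852, 0.051]
orientation: [1.965, 2.451, 0.0]
force: [-3.9, 1.7, 9.5]
opening: 0.0522
```

Request:
carry_out --rows '[-1, 0, 0, -0.8, 0, 0, 0, -1, 0, 0, 0, 0, 0, 0, 0.4, 0, 0, 0, 0, 0, 0, 0.7, 0, 0, 0, 0, 0, 0, 1, 0, 0, 0, 0, 0, 0]' --squeeze 20

```text
time_s: 39.67
tcp_pos: [0.4835, -0.2851, 0.0504]
orientation: [-1.965, -2.451, -0.0]
force: [-0.3, -0.1, -0.7]
opening: 0.0812
```

Request:
carry_out --rows '[1, 0, 0, 0, 0, 0, 0, 1, 0, 0, 0, 0, 0, 0, 1, 0, 0, -10, 0, 0, 0, 1, 0, 0, -25, 0, 0, 0, 1, 0, 0, -35, 0, 0, 0]'

```text
time_s: 40.08
tcp_pos: [0.4821, -0.284, 0.1196]
orientation: [-1.962, -2.447, -0.0]
force: [0.2, -0.5, 0.5]
opening: 0.0858
```

Request:
carry_out --rows '[1, 0, 0, -40, 0, 0, 0, 1, 0, 0, -40, 0, 0, 0, 1, 0, 0, -30, 0, 0, 0, 1, 20, -20, 0, 0, 0, 0, 1, 30, -20, 0, 0, 0, 0]'

```text
time_s: 40.5
tcp_pos: [0.4346, -0.2468, 0.2334]
orientation: [1.962, 2.445, -0.0]
force: [0.2, -0.0, -0.5]
opening: 0.0852
```

Request:
carry_out --rows '[1, 30, -20, 0, 0, 0, 0, 1, 30, -20, 0, 0, 0, 0, 1, 30, -20, 0, 0, 0, 0, 1, 20, 0, 0, 0, 0, 0, 1, 0, 0, 0, 0, 0, 0]'

```text
time_s: 40.92
tcp_pos: [0.349, -0.1478, 0.2315]
orientation: [-1.964, -2.452, -0.001]
force: [0.5, -0.4, 0.3]
opening: 0.0855
```

```bash
cat > e.py <<'E'
from h import *
st()
F={n:grab_frame(n) for n in("side","top")}
for o in("jar","cap","jar_red","jar_blue","lever_grip"):
  for n in F: print(o,n,[(round(d["p"],2),np.round(d["location"]).tolist(),onz(F[n],d["location"],.006).round(3).tolist()) for d in tip_of(o,n)[:3]])
for n in F:
    f=F[n]; h=cv2.cvtColor(f["color"],cv2.COLOR_RGB2HSV); c=proj(f,(.4835,-.285,.05)).astype(int); w=28
    sub=h[c[1]-w:c[1]+w,c[0]-w:c[0]+w]
    for nm,lo,hi in(("amber",(5,170,50),(18,255,255)),("cap",(0,0,90),(180,45,255))):
        k,l,s,cc=cv2.connectedComponentsWithStats(cv2.inRange(sub,lo,hi))
        if k>1: i=1+np.argmax(s[1:,4]); print(n,nm,s[i],(cc[i]+c-w).round(1))
    for nm,r_,a,b in(("amber",.027,.006,.055),("cap",.019,.066,.098)):
        P=np.array([proj(f,(.4835+r_*np.cos(t),-.285+r_*np.sin(t),z)) for t in np.arange(0,6.3,.2) for z in(a,b)]).astype(np.float32)
        M=cv2.moments(cv2.convexHull(P)); print("  model",nm,round(M["m10"]/M["m00"],1),round(M["m01"]/M["m00"],1),M["m00"])
E
python3 e.py
```

```text
{'time_s': 40.9167, 'joint_pos': [-0.6041, 0.0886, 1.908, 0.0009, 1.1454, -0.8246], 'tcp_pos': [0.349, -0.1478, 0.2315], 'orientation': [-1.9638, -2.4517, -0.0012], 'force': [0.4734, -0.4266, 0.3423], 'opening': 0.0855}
jar side [(0.66, [382.0, 362.0], [0.489, -0.277, 0.006])]
jar top [(0.55, [413.0, 253.0], [0.484, -0.277, 0.006])]
cap side [(0.51, [382.0, 351.0], [0.513, -0.254, 0.006]), (0.51, [246.0, 307.0], [0.339, 0.06, 0.006])]
cap top [(0.56, [296.0, 320.0], [0.34, 0.056, 0.006]), (0.51, [425.0, 252.0], [0.483, -0.309, 0.006])]
jar_red side [(0.47, [273.0, 235.0], [0.549, 0.236, 0.006]), (0.33, [380.0, 365.0], [0.481, -0.279, 0.006])]
jar_red top [(0.96, [221.0, 244.0], [0.569, 0.238, 0.006])]
jar_blue side [(0.8, [251.0, 239.0], [0.489, 0.262, 0.006])]
jar_blue top [(0.89, [212.0, 273.0], [0.49, 0.27, 0.006])]
lever_grip side [(0.69, [365.0, 164.0], [0.977, 0.323, 0.006]), (0.52, [336.0, 288.0], [0.554, -0.032, 0.006])]
lever_grip top [(0.74, [302.0, 165.0], [0.767, -0.005, 0.006]), (0.7, [319.0, 241.0], [0.546, -0.027, 0.006])]
side amber [ 17  21  24  28 420] [383.  362.9]
side cap [ 22   9  17  22 314] [385.  345.3]
  model amber 383.2 359.3 669.0055817584507
  model cap 384.7 345.5 336.7926342766732
top amber [ 18  21  20  20 104] [415.6 254.7]
top cap [  0  32  41  24 596] [405.9 268.9]
  model amber 418.2 251.3 410.0935144224204
  model cap 421.5 247.7 214.29506709356792
```

```bash
python3 -c "
from h import *
print(workorder.finish_job())"
```

```text
the job is handed in; nothing more can be done
None
```

The job is done and handed in at about 41 s of the 72 s allowed; the station reports no verdict. The amber jar is capped and stands upright on the cork mat, about 38 mm inside its edge.

**What I did**
- I lifted the jar by its neck into the recess, and two squeezes at right angles put the neck at (0.5555, -0.0298).
- The cap I used was the farther of the two visible ones. I lowered it over the neck and let it drop the last 1–2 mm onto the ring.
- I pulled the lever until the bar force rose from 15 to 34 N with almost no further travel, which is its stop. I then eased it back in small steps, gripping it all the way, until it touched its upright stop.
- I took the capped jar by its body, set it down until light contact (about 10 N), released it and moved the arm clear.

**Last checks**
- **Cap pressed home:** the side picture showed the cap 2.4 px lower after the press, about 8 mm, and the jar body had not moved.
- **On the mat:** in the last side picture the cap is within about 0.3 px of where a pressed cap on an upright jar should be.
- **The rest of the scene:** the red and blue jars, the spare cap and the upright lever are where they started. I did not re-measure the bowls, the poacher cup or the canister at the end, but the arm never went near them.

**What was less clean**
- The bar slid several mm in the pads, and the force rose to about 39 N for a moment on the return. I corrected for that and the lever was never released.
- Closing on the neck in the caddy gave a reading of 12.7 N, close to the roughly 14 N that moves the ring. The ring may have been nudged slightly before the press.
- In the last top picture the colour match for the amber body and the cap was off. I relied on the side camera and the network finds, which agreed to about 1 cm.
- I used all 12 picture views, so the press result and the final placing were checked only by numbers.

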